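# Set the depth gauge's scale sleeve and check a channel

### The job

Turn the blue scale sleeve of the depth gauge to number 8 while the gauge sits in its stand. Then lift the gauge out and stand it on the olive block with its foot square across the channel beside the yellow line (near the middle of the channel's length), push it down until the sprung probe is in the channel and the foot sits flat, and leave it standing there still set to 8. Leave the other things on the table where they are.

Things in the scene. Friction and masses are not known exactly. Their poses are not given: they have to be found in the camera images.
- sleeve (a joint): Angle (rad) of the blue scale sleeve: number n reads n x 0.5236, so 8 is 4.189; 0 to 9 in all, stops just beyond. Grows turning clockwise seen from above. Clicks into a detent at each number (about 0.1 N m to pass); let go, it settles in the nearest. Its orange index points at black numbers on the white disc below, running clockwise: 0 at 135 degrees counterclockwise from the gauge's +x, 9 at 135 clockwise.
- sleeve_grip (a point): On the axis of the blue sleeve, an upright cylinder 42 mm in diameter, from 22 mm below this point to 16 mm above it; 72 mm above the foot's underside. Grip it across any diameter, to turn it or to lift the gauge by it. Right under it is a fixed white scale disc 80 mm in diameter. A thin red-topped stem stands 5 mm above it and rises as the probe goes in. Its axes turn with the sleeve.
- gauge_foot (a point): Centre of the foot's underside; axes are the gauge's: z up its axis, y along the foot's long side. The probe tip is on the axis. The foot is aluminium, 44 mm (x) by 80 mm (y) by 12 mm; above it a black column 58 mm in diameter, the white disc, the sleeve (top 88 mm above the underside). Either way round is equally good.
- gauge: The loose upright depth gauge, about 0.35 kg. Origin and axes as gauge_foot. At the start it stands in the stand, its axes those of the stand.
- probe (a joint): How far (m) the sprung probe is pushed into the foot: 0 = free, its 8 mm round tip 22 mm below the foot's underside; 0.008 = foot flat over the 14 mm marked channel. Spring 3 N plus 80 N/m, friction drag 1.6 N: the gauge's weight alone does not push it in (1 to 3 N more is needed), but once in it stays, foot flat, when let go. Going on past foot flat meets the rigid block.
- stand_seat (a point): Middle of the fixed stand's seat, 34 mm above the table; axes are the stand's. The foot sits in a 6 mm deep pocket, about 1.5 mm clear all round, that keeps it from turning; lift straight up. Stand 100 by 110 mm; on its -x side a guard board 110 mm wide, 115 mm high above the table, its face 62 mm from the gauge's axis, so close the fingers along the stand's y (0.8 rad either way), not x.
- block_channel (a point): Middle of the mouth of the channel to check, in the top face of the fixed olive block (120 mm in x, 140 mm in y, 36 mm high). The channel runs all along x, 12 mm wide, 14 mm deep, 20 mm to +y of the block's middle. The yellow line is on the block's +y edge, 45 mm from this point. A second, unmarked channel, 12 mm wide and 8 mm deep, is 40 mm to -y.
- bottle: Bystander, to be left alone: white bottle with a blue cap, 56 mm in diameter and 150 mm high; loose. Origin at the centre of its underside.
- tape: Bystander, to be left alone: roll of brown tape standing flat, 80 mm in diameter, 48 mm high; loose. Origin at the centre of its underside.
- jar: Bystander, to be left alone: glass jar, 60 mm in diameter, 80 mm high; loose. Origin at the centre of its underside.
- carton: Bystander, to be left alone: small cardboard carton 90 by 120 by 70 mm; loose. Origin at the centre of its underside.
- mug: Bystander, to be left alone: blue mug, 80 mm in diameter with a handle, 100 mm high; loose. Origin at the centre of its underside.
- stapler: Bystander, to be left alone: red and black stapler, 35 mm (x) by 130 mm (y), 46 mm high; loose. Origin at the centre of its underside.
- tin: Bystander, to be left alone: round steel tin with a green band, 70 mm in diameter, 32 mm high; loose. Origin at the centre of its underside.
Things that resemble listed ones, but are neither listed nor needed, are in the scene too. Several things look just like the part that bears block_channel: the one meant starts farthest to the robot's left.

How it is judged:
On the way, in this order (a step that is already met when the one before it is completed fails the run):
1. the sleeve is set to 8 while the gauge sits in its stand (value of joint sleeve between 4.0388 and 4.3388 rad and distance between gauge_foot and stand_seat below 0.008 m and velocity of joint sleeve between -0.3 and 0.3 rad/s), for 0.2 s.
2. the gauge's foot is flat on the block, its probe in the marked channel (z of gauge_foot in the frame of block_channel between -0.002 and 0.002 m and y of gauge_foot in the frame of block_channel between -0.006 and 0.006 m and x of gauge_foot in the frame of block_channel between -0.036 and 0.036 m and angle between gauge_foot's own z axis and vertical below 0.04 rad and angle between the y axis of gauge_foot and the y axis of block_channel, either way round below 0.2 rad and value of joint probe between 0.006 and 0.01 m), for 0.2 s.
At the end, for the whole second after the job is handed in: Sleeve at 8 (within 0.15 rad); gauge standing by itself at rest, foot flat on the block (within 2 mm, tilt under 0.04 rad), square across the marked channel (0.2 rad; centred within 6 mm across, 36 mm along it), probe on the channel's floor (joint 0.008 within 0.002) (all of step 2 and value of joint sleeve between 4.0388 and 4.3388 rad and linear speed of gauge below 0.02 m/s); the robot touches nothing.
It fails at once if the bottle or the tape or the jar is moved by more than 3 cm or knocked over (distance of any of bottle, tape, jar from where it was at the start of the episode above 0.03 m or angle between any of bottle, tape, jar's own z axis and vertical above 0.35 rad).
It fails at once if the carton or the mug is moved by more than 3 cm or knocked over (distance of any of carton, mug from where it was at the start of the episode above 0.03 m or angle between any of carton, mug's own z axis and vertical above 0.35 rad).
It fails at once if the stapler or the tin is moved by more than 3 cm or knocked over (distance of any of stapler, tin from where it was at the start of the episode above 0.03 m or angle between any of stapler, tin's own z axis and vertical above 0.35 rad).
It also fails if it takes over 64 s, if anything falls off the work surface, if the arm or the gripper's body presses on something with over 40 N, if the wrist force passes 120 N, or if a joint passes its speed limit or range.

### The arm

A 7-joint arm with a two-finger parallel gripper is mounted at the origin on the work surface. World frame = base frame: x ahead of the robot, y to its left, z up, the work surface at z = 0. Lengths are in m, angles in rad, forces in N, time in s.
With the tool pointing down it reaches from about 0.425 to 0.925 m from the base axis. Payload 6.8 kg.
Tool frame: the origin (TCP) lies on the centre line of the jaws, within the pads' length; the fingertips stand 19 mm ahead of it and the grasp point (between the pads) is the TCP (r.tip_extent is the y of the fingertips in the tool frame, in m); y points along the fingers, z is the direction in which the jaws open and shut, and the axes are right-handed (so a half turn about y gives the same grasp; the last joint's range is limited). The gripper opens to 85 mm and grips with 20 to 120 N. Pads are 22 mm wide; open, the fingers measure 114 mm over their backs; the gripper's body (76 mm by 85 mm) begins 54 mm behind the grasp point. The pads swing forward as they close: fully open they stand 13 mm farther back than shut.
Start: joints at [1.025, 0.477, 0.022, 1.555, -0.011, 1.109, -0.083], TCP at [0.286, -0.611, 0.211] pointing down, gripper open.
Joint ranges: [-2.96, 2.96], [-0.34, 2.1], [-1.41, 1.46], [0.24, 2.44], [-1.37, 4.51], [0.17, 1.92], [-2.96, 2.96]. Speed limits (rad/s): [2.39, 2.39, 3.14, 3.14, 3.14, 3.14, 3.14].

### API

Orientations are given as a rotation vector (axis times angle).
In Python, from bench import r gives the robot as it stands. The module is installed in compiled form; this text tells all that it offers.
- The arm moves only by the tool jog_arm, never from a script. Its argument "motion" is a list of rows, each a list of 3 entries, a list of its own where there are three numbers: the opening, from 0 (shut) to 1 (fully open), then the shift along the tool's x, y, z in m, then the turn, a rotation vector about the tool's x, y, z in degrees. A call has 1 to 10 rows; each row shifts and turns the commanded pose from where the row before left it, along the tool's axes as they then stand; what a row does not reach is not made up. A row lasts 1/12 s, in which the tool goes at most 41.7 mm and 7.16 degrees, less where a joint would pass 70% of its speed; a pose out of reach is approached as far as the arm can. A call with a gripper value outside its range is refused whole. The fingers move at their own pace and stop on an object; "force" is the grip in N (left out, the last holds). Time passes only in rows, so rows that do not move let the fingers close. It gives the time, the measured TCP pose, the force and the opening at its end, in the units of the state.
- r.get_obs(): the state, without advancing time (a new reading comes with each control period).
- r.grab_frame(name): name is "scene" or "top"; returns a dict with "image" (400x640x3 uint8, red, green, blue), "range_z" (400x640 float32, m along the optical axis (not along the pixel's ray), 0 where there is no reading), "fx", "fy", "cx", "cy" (pixels), "k1" (the pictures are not rectified: a ray, as slopes to the right and down, at radius r is drawn at 1 + k1 r^2 times it, then the intrinsics apply), "xyz" and "orientation" of the camera in the world. Camera axes: x right, y down, z forward; pixel columns grow to the right and rows downward; lengths in m; the calibration is good to about 2 mm. A picture is of the moment at which its call begins.
- r.hand_in(): hands the job in, once; it reports no verdict.
The state is a dict: "clock": time; "joints": joint angles; "qvel": joint speeds; "tau": joint torques, N m; "tcp_pos": TCP position; "orientation": TCP orientation; "contact_force": force on the tool from outside, world axes, zero at the start; "moment": the same for the moment, N m; "grip_width": finger opening in m.
Only numpy, scipy, OpenCV 4.12 (cv2) and the standard library are available. Lean on these libraries where they do the work, as an engineer would, in place of code of your own. Each camera call takes 0.05 s, during which the arm holds its last target.

## Working session

There is one attempt and no reset: what is moved stays moved. The work goes in short steps, Python scripts to look and compute and a tool call to move; the robot and the scene stay as the last step left them, time stands still between calls to the robot, and variables do not carry over. Pictures are saved under pics/ and viewed, and the job is handed in when it is done.

Besides the shell and the picture viewer there is one more tool, called after "Emit:" as name(argument=value, ...) on one line, values as JSON. jog_arm: Moves the arm, as the interface text tells. Its arguments: {"type":"object","properties":{"motion":{"type":"array","items":{"type":"array"}},"force":{"type":"number"}},"required":["motion"]}

```bash
mkdir -p pics; cat > h.py <<'E'
import numpy as np, cv2
from scipy.spatial.transform import Rotation as R
from bench import r
def grab(n,tag):
    f=r.grab_frame(n); cv2.imwrite(f"pics/{tag}.png",f["image"][:,:,::-1]); np.savez(f"{tag}.npz",**f); return f
def load(tag):
    d=np.load(f"{tag}.npz"); return {k:(d[k] if d[k].ndim else float(d[k])) for k in d}
def camR(f):
    o=np.array(f["orientation"]); return R.from_rotvec(o).as_matrix() if o.size==3 else o
def rays(f,uv):
    uv=np.asarray(uv,float).reshape(-1,2)
    d=np.c_[(uv[:,0]-f["cx"])/f["fx"],(uv[:,1]-f["cy"])/f["fy"]]
    s=d.copy()
    for _ in range(20): s=d/(1+f["k1"]*(s**2).sum(1,keepdims=True))
    return np.c_[s,np.ones(len(s))]
def onplane(f,uv,z):
    D=rays(f,uv)@camR(f).T; c=np.array(f["xyz"]); return c+D*((z-c[2])/D[:,2:3])
def depthpts(f,uv):
    uv=np.asarray(uv).reshape(-1,2); Z=f["range_z"][uv[:,1].astype(int),uv[:,0].astype(int)]
    return np.array(f["xyz"])+(rays(f,uv)*Z[:,None])@camR(f).T
def proj(f,P):
    p=(np.atleast_2d(P)-np.array(f["xyz"]))@camR(f); s=p[:,:2]/p[:,2:]
    s=s*(1+f["k1"]*(s**2).sum(1,keepdims=True)); return s*[f["fx"],f["fy"]]+[f["cx"],f["cy"]]
E
python3 - <<'E'
from h import *
for n in("scene","top"):
    f=grab(n,n+"0"); print(n,f["xyz"],f["orientation"],f["fx"],f["cx"],f["cy"],f["k1"])
print(r.get_obs(),r.tip_extent)
E
```

```text
scene [0.98477607 0.67336291 1.15026167] [-0.87012067 -2.63062502  0.95242794] 465.71842383860906 317.91973104569263 199.51851723244192 -0.04855487536476377
top [ 0.33433365 -0.0319393   0.9925638 ] [-2.14168544  2.16770043 -0.16750858] 370.38932522869516 319.02123902187793 196.87990425706232 -0.033643188178576165
{'clock': 0.1, 'joints': array([ 1.02491503,  0.47773121,  0.02235925,  1.55637373, -0.01149199,
        1.10930111, -0.08309506]), 'qvel': array([-0.00014574, -0.00101204,  0.00262939, -0.00286545, -0.00064449,
       -0.0005095 ,  0.00105547]), 'tau': array([ 4.98465408e-03, -5.97765934e+01,  1.61384538e+00, -2.81958675e+01,
        1.28362534e-02,  4.93591855e-03, -4.65255823e-05]), 'tcp_pos': array([ 0.28588161, -0.61082885,  0.20980513]), 'orientation': array([-0.44082168,  1.98091468, -1.97765172]), 'contact_force': array([-0.22053817, -0.33004247, -0.31942455]), 'moment': array([0.01330163, 0.00148655, 0.01867026]), 'grip_width': 0.08536512495736462} 0.019
```

View pics/scene0.png

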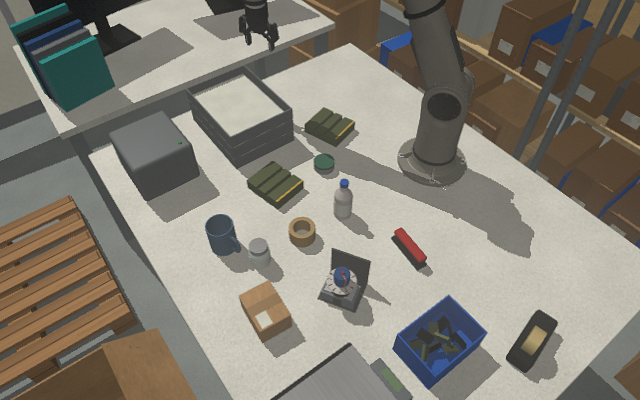

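View pics/top0.png

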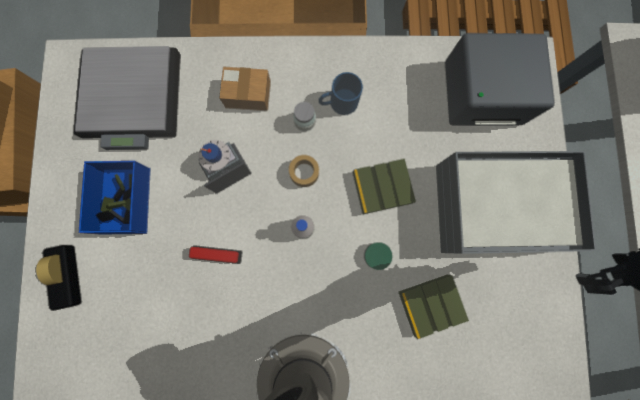

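The top view has +x up and +y left. The gauge stands near (212,160), with its guard board toward the robot. There are two olive blocks, at (384,186) and (434,306). The one at (384,186) is farther left, so it's the target, and its yellow line is on its left edge. Next I'll zoom in.

```bash
python3 - <<'E'
from h import *
t=load("top0"); s=load("scene0")
def crop(f,x0,y0,w,h,k):
    return cv2.resize(f["image"][y0:y0+h,x0:x0+w,::-1],None,fx=k,fy=k,interpolation=cv2.INTER_CUBIC)
cv2.imwrite("pics/c1.png",np.hstack([crop(t,180,125,80,80,5),crop(t,345,150,80,80,5)]))
cv2.imwrite("pics/c2.png",np.hstack([crop(s,305,235,80,80,5),crop(s,240,150,80,80,5)]))
hsv=cv2.cvtColor(t["image"],cv2.COLOR_RGB2HSV)
# top-block points by height
uv=np.stack(np.meshgrid(np.arange(640),np.arange(400)),-1).reshape(-1,2)
P=depthpts(t,uv).reshape(400,640,3)
np.save("P.npy",P)
for c in [(384,186),(434,306),(212,155),(212,152),(225,160),(230,175),(345,92),(304,170),(302,226),(304,116),(245,88),(215,254),(378,256)]:
    print(c,P[c[1],c[0]].round(3),hsv[c[1],c[0]])
E
```

```text
(384, 186) [ 0.497 -0.218  0.034] [37 78 85]
(434, 306) [ 0.188 -0.335  0.033] [37 78 85]
(212, 155) [0.563 0.212 0.121] [110 132 112]
(212, 152) [0.57  0.212 0.122] [109 131 111]
(225, 160) [0.559 0.189 0.086] [ 12  15 167]
(230, 175) [0.52  0.175 0.088] [30 13 58]
(345, 92) [ 0.77  -0.123  0.01 ] [104  62  78]
(304, 170) [ 0.55  -0.007 -0.001] [ 25  13 116]
(302, 226) [ 0.388 -0.005  0.149] [111 159 152]
(304, 116) [ 0.675 -0.01   0.078] [  0   4 125]
(245, 88) [0.756 0.145 0.071] [ 17 121 124]
(215, 254) [0.326 0.218 0.047] [  1 182 150]
(378, 256) [ 0.316 -0.196  0.033] [76 94 92]
```

View pics/c1.png

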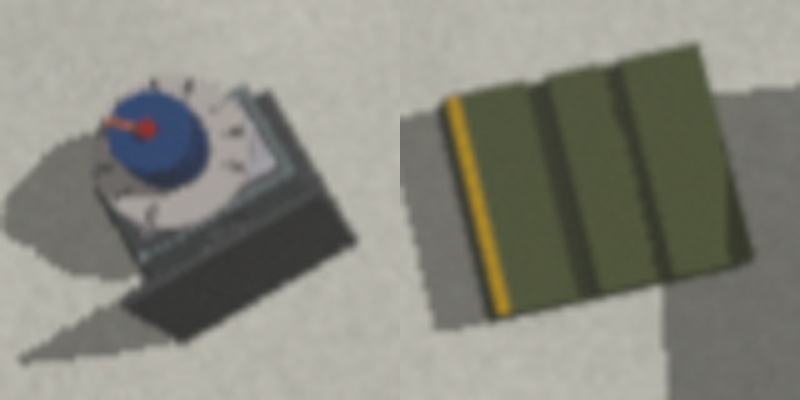

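View pics/c2.png

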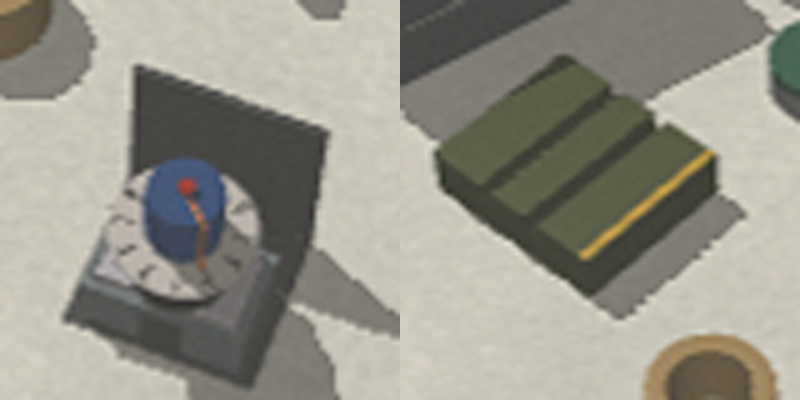

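```bash
cat > meas.py <<'E'
from h import *
def sleeve(f,win,ztop=0.122):
    x0,y0,x1,y1=win
    P=depthpts(f,np.stack(np.meshgrid(np.arange(640),np.arange(400)),-1).reshape(-1,2)).reshape(400,640,3)
    hsv=cv2.cvtColor(f["image"],cv2.COLOR_RGB2HSV)
    m=np.zeros((400,640),bool); m[y0:y1,x0:x1]=1
    return P,hsv,m
if __name__=="__main__":
  for n,win,bw in(("top",(180,125,260,205),(345,150,425,230)),("scene",(305,235,385,315),(240,150,320,220))):
    f=load(n+"0"); P,hsv,m=sleeve(f,win)
    top=m&(abs(P[...,2]-0.122)<0.006)&((hsv[...,0]>95)&(hsv[...,0]<125)&(hsv[...,1]>90)|(hsv[...,1]>130))
    v,u=np.nonzero(top); Q=onplane(f,np.c_[u,v],0.122)[:,:2].astype(np.float32)
    print(n,"sleeve top n",len(Q),"circ",cv2.minEnclosingCircle(Q),"mean",Q.mean(0),"z",np.median(P[top][:,2]))
    org=m&(((hsv[...,0]<20)|(hsv[...,0]>172))&(hsv[...,1]>110))
    v,u=np.nonzero(org); Q=onplane(f,np.c_[u,v],0.122)
    for a,b,q,h in zip(u,v,Q,hsv[org]): print("   ",a,b,q.round(4)[:2],h, P[b,a,2].round(3))
    # disc
    d=m&(abs(P[...,2]-0.084)<0.005)&(hsv[...,1]<60)&(hsv[...,2]>120)
    v,u=np.nonzero(d); Q=onplane(f,np.c_[u,v],0.084)[:,:2].astype(np.float32); print("disc",len(Q),cv2.minEnclosingCircle(Q),np.median(P[d][:,2]))
    # block
    b=np.zeros_like(m); b[bw[1]:bw[3],bw[0]:bw[2]]=1
    tp=b&(hsv[...,1]>50)&(hsv[...,0]>15)&(hsv[...,0]<45)&(hsv[...,2]>60)&(abs(P[...,2]-0.035)<0.006)
    v,u=np.nonzero(tp); Q=onplane(f,np.c_[u,v],0.036)[:,:2].astype(np.float32); print("block",len(Q),cv2.minAreaRect(Q),cv2.boxPoints(cv2.minAreaRect(Q)))
    y=b&(hsv[...,1]>150)&(hsv[...,0]>15)&(hsv[...,0]<30)
    v,u=np.nonzero(y);Q=onplane(f,np.c_[u,v],0.036)[:,:2].astype(np.float32); print("yellow",len(Q),cv2.minAreaRect(Q),Q.mean(0))
    # board
    k=m&(P[...,2]>0.045)&(P[...,2]<0.118)&(hsv[...,2]<75)
    v,u=np.nonzero(k); q=P[k]
    A=np.linalg.svd((q-q.mean(0))[:,:2])[2]; print("board",len(q),q.mean(0),A[0],np.degrees(np.arctan2(A[0][1],A[0][0])), np.std((q-q.mean(0))[:,:2]@A[1]))
    print("boardtop",cv2.minAreaRect(q[q[:,2]>0.11][:,:2].astype(np.float32)) )
E
python3 meas.py
```

```text
top sleeve top n 190 circ ((0.5722240209579468, 0.2157202810049057), 0.021407082676887512) mean [0.5713592  0.21525925] z 0.12145512936764696
    203 149 [0.578 0.234] [  9 120 130] 0.124
    208 149 [0.5778 0.2218] [175 132 120] 0.12
    209 149 [0.5778 0.2194] [177 143 128] 0.131
    207 150 [0.5754 0.2242] [  2 120 115] 0.12
    208 150 [0.5753 0.2218] [  1 165 141] 0.124
    209 150 [0.5753 0.2193] [  1 171 145] 0.127
    210 150 [0.5753 0.2169] [179 153 135] 0.127
    208 151 [0.5728 0.2217] [179 147 125] 0.128
    209 151 [0.5728 0.2193] [  0 160 134] 0.128
    210 151 [0.5728 0.2168] [178 144 124] 0.126
disc 344 ((0.5741713047027588, 0.21722784638404846), 0.03998362645506859) 0.083918530225283
block 1916 ((0.4986330568790436, -0.217460498213768), (0.1182609423995018, 0.1394735872745514), 11.22978401184082) [[ 0.42705387 -0.1605742 ]
 [ 0.45421553 -0.29737744]
 [ 0.57021224 -0.2743468 ]
 [ 0.5430506  -0.13754356]]
yellow 118 ((0.4850955605506897, -0.15460827946662903), (0.11401565372943878, 0.007252772804349661), 11.87269115447998) [ 0.48442772 -0.15470551]
board 422 [0.5177416
[... 917 characters left out ...]
0.085
disc 258 ((0.569084644317627, 0.19432991743087769), 0.06116671860218048) 0.08373758681841714
block 958 ((0.4996878206729889, -0.22105269134044647), (0.12118762731552124, 0.1400659680366516), 11.791272163391113) [[ 0.4260616  -0.16487966]
 [ 0.45468366 -0.30199003]
 [ 0.5733141  -0.27722573]
 [ 0.544692   -0.14011535]]
yellow 29 ((0.4836796522140503, -0.15905657410621643), (0.11090892553329468, 0.003714267397299409), 11.867104530334473) [ 0.48335448 -0.15894143]
board 538 [0.52209284 0.18821568 0.08045549] [-0.47510749  0.87992777] 118.36634867961546 0.018945115904076427
boardtop ((0.5192280411720276, 0.18560785055160522), (0.004169871099293232, 0.10329325497150421), 30.674205780029297)
```

The measurements agree:
- **Gauge:** axis about (0.5735, 0.2158), stand yaw about 30°. The index points about 44° counterclockwise, so the sleeve reads 3. It needs +5 clicks, which is 150° clockwise.
- **Block:** yaw about 11.6°, channel middle about (0.495, -0.200).

Next I'll plan the first move.

```bash
cat > plan.py <<'E'
from h import *
import sys
def info(target=None,yawz=None,verbose=True):
    o=r.get_obs(); M=R.from_rotvec(o["orientation"]).as_matrix(); p=o["tcp_pos"]
    zy=np.degrees(np.arctan2(M[1,2],M[0,2]))
    print("t",o["clock"],"p",p.round(4),"zyaw",zy.round(2),"tool y",M[:,1].round(4),"F",o["contact_force"].round(2),"Mz",o["moment"].round(3),"w",o["grip_width"].round(4),"q",o["joints"].round(2))
    if target is not None:
        # tilt-correct: desired orientation tool y = -z world, z at yawz
        a=np.radians(zy if yawz is None else yawz); z=np.array([np.cos(a),np.sin(a),0]); y=np.array([0,0,-1.]); x=np.cross(y,z)
        D=np.c_[x,y,z]; rv=R.from_matrix(M.T@D).as_rotvec(degrees=True)
        print("shift first (tool now) mm",((M.T@(np.array(target)-p))*1000).round(1),"turn deg",rv.round(2),"shift if turned first mm",((D.T@(np.array(target)-p))*1000).round(1))
E
python3 - <<'E'
from plan import *
info([0.5735,0.2158,0.24],30.3+90+45); info([0.56,-0.2,0.30],30.3-90+45)
P=np.load("P.npy"); print("tray",np.nanmax(P[150:255,435:595,2]), "box",np.nanmax(P[30:130,440:555,2]))
print(P[165,436:450,2].round(3),P[250,430:450].round(3)[:3])
E
```

```text
Traceback (most recent call last):
  File "plan.py", line 6, in info
    print("t",o["clock"],"p",p.round(4),"zyaw",zy.round(2),"tool y",M[:,1].round(4),"F",o["contact_force"].round(2),"Mz",o["moment"].round(3),"w",o["grip_width"].round(4),"q",o["joints"].round(2))
                                                                                                                                                  ^^^^^^^^^^^^^^^^^^^^^
AttributeError: 'float' object has no attribute 'round'
```

```bash
sed -i 's/o\["grip_width"\].round(4)/round(o["grip_width"],4)/' plan.py
python3 - <<'E'
from plan import *
info([0.5735,0.2158,0.24],30.3+90+45); info([0.56,-0.2,0.30],30.3-90+45)
P=np.load("P.npy"); print("tray",np.nanmax(P[150:255,435:595,2]), "box",np.nanmax(P[30:130,440:555,2]))
E
```

```text
t 0.1 p [ 0.2859 -0.6108  0.2098] zyaw -64.92 tool y [-8.0e-04  1.5e-03 -1.0e+00] F [-0.22 -0.33 -0.32] Mz [0.013 0.001 0.019] w 0.0854 q [ 1.02  0.48  0.02  1.56 -0.01  1.11 -0.08]
shift first (tool now) mm [-610.9  -29.2 -626.8] turn deg [4.0000e-02 1.2978e+02 1.1000e-01] shift if turned first mm [872.6 -30.2 -68.4]
t 0.1 p [ 0.2859 -0.6108  0.2098] zyaw -64.92 tool y [-8.0e-04  1.5e-03 -1.0e+00] F [-0.22 -0.33 -0.32] Mz [0.013 0.001 0.019] w 0.0854 q [ 1.02  0.48  0.02  1.56 -0.01  1.11 -0.08]
shift first (tool now) mm [-422.4  -89.8 -256. ] turn deg [ 9.000e-02 -5.022e+01 -3.000e-02] shift if turned first mm [-466.9  -90.2  160.9]
tray 0.9925637962006203 box 0.9925637962006203
```

Emit:
jog_arm(motion=[[1,[0,-0.013,0],[0,-7,0]],[1,[0,-0.013,0],[0,-7,0]],[1,[0,-0.013,0],[0,-7,0]],[1,[0,-0.013,0],[0,-7,0]],[1,[0,-0.013,0],[0,-7,0]],[1,[0,-0.013,0],[0,-7,0]],[1,[0,-0.013,0],[0,-7,0]],[1,[0,0,0],[0,-1.2,0]]], force=40)

```text
clock: 0.77
tcp_pos: [0.2866, -0.6124, 0.3042]
orientation: [-1.079, 1.389, -1.396]
contact_force: [1.2, -0.1, 0.2]
grip_width: 0.0855
```

```bash
python3 - <<'E'
from plan import *
info([0.54,-0.2,0.30],-14.7)
E
```

```text
t 0.7667 p [ 0.2866 -0.6124  0.3042] zyaw -14.46 tool y [ 0.0021 -0.0033 -1.    ] F [ 1.17 -0.1   0.18] Mz [-0.023  0.003  0.072] w 0.0855 q [ 1.15  0.42 -0.15  1.43  0.06  1.29  0.74]
shift first (tool now) mm [-462.6    3.4  142.4] turn deg [-0.16  0.24  0.15] shift if turned first mm [-463.2    4.2  140.5]
```

Emit:
jog_arm(motion=[[1,[-0.038,0,0.012],[0,0,0]],[1,[-0.038,0,0.012],[0,0,0]],[1,[-0.038,0,0.012],[0,0,0]],[1,[-0.038,0,0.012],[0,0,0]],[1,[-0.038,0,0.012],[0,0,0]],[1,[-0.038,0,0.012],[0,0,0]],[1,[-0.038,0,0.012],[0,0,0]],[1,[-0.038,0,0.012],[0,0,0]],[1,[-0.038,0,0.012],[0,0,0]],[1,[-0.038,0,0.012],[0,0,0]]])

```text
clock: 1.6
tcp_pos: [0.499, -0.2724, 0.3007]
orientation: [-1.075, 1.399, -1.397]
contact_force: [1.0, -0.5, 0.1]
grip_width: 0.086
```

```bash
python3 - <<'E'
from plan import *
info([0.5735,0.2158,0.24],-14.7)
E
```

```text
t 1.6 p [ 0.499  -0.2724  0.3007] zyaw -14.91 tool y [-1.e-03  5.e-04 -1.e+00] F [ 1.03 -0.55  0.05] Mz [-0.048 -0.033 -0.024] w 0.086 q [ 0.67  0.25 -0.35  1.68  0.09  1.22  0.05]
shift first (tool now) mm [-490.9   60.9  -53.5] turn deg [ 0.07 -0.21 -0.01] shift if turned first mm [-491.1   60.7  -51.8]
```

Emit:
jog_arm(motion=[[0.75,[-0.04,0,-0.004],[0,0,0]],[0.75,[-0.04,0,-0.004],[0,0,0]],[0.75,[-0.04,0,-0.004],[0,0,0]],[0.75,[-0.04,0,-0.004],[0,0,0]],[0.75,[-0.04,0,-0.004],[0,0,0]],[0.75,[-0.04,0,-0.004],[0,0,0]],[0.75,[-0.04,0,-0.004],[0,0,0]],[0.75,[-0.04,0,-0.004],[0,0,0]],[0.75,[-0.04,0,-0.004],[0,0,0]],[0.75,[-0.04,0,-0.004],[0,0,0]]])

```text
clock: 2.43
tcp_pos: [0.5612, 0.1244, 0.3007]
orientation: [-1.076, 1.399, -1.398]
contact_force: [0.7, 0.5, 0.5]
grip_width: 0.064
```

Emit:
jog_arm(motion=[[0.75,[-0.04,0.01,-0.004],[0,0,0]],[0.75,[-0.03,0.02,-0.004],[0,0,0]],[0.75,[-0.015,0.02,-0.003],[0,0,0]],[0.75,[0,0,0],[0,0,0]]])

```text
clock: 2.77
tcp_pos: [0.569, 0.2118, 0.2465]
orientation: [-1.085, 1.399, -1.39]
contact_force: [-0.9, -0.3, -0.7]
grip_width: 0.0641
```

```bash
python3 - <<'E'
from plan import *
info([0.5735,0.2158,0.15],-14.7)
E
```

```text
t 2.7667 p [0.569  0.2118 0.2465] zyaw -14.48 tool y [-7.8e-03  1.0e-04 -1.0e+00] F [-0.89 -0.32 -0.74] Mz [-0.001  0.054  0.051] w 0.0641 q [-0.01  0.4  -0.59  1.65  0.23  1.17 -0.91]
shift first (tool now) mm [-5.2 96.4  4. ] turn deg [0.44 0.22 0.11] shift if turned first mm [-5.  96.5  3.3]
```

Emit:
jog_arm(motion=[[0.75,[-0.005,0.03,0.003],[0.44,0,0]],[0.75,[0,0.03,0],[0,0,0]],[0.75,[0,0.03,0],[0,0,0]],[0.75,[0,0,0],[0,0,0]],[0.75,[0,0,0],[0,0,0]]])

```text
clock: 3.18
tcp_pos: [0.5765, 0.21, 0.1607]
orientation: [-1.074, 1.393, -1.402]
contact_force: [0.7, 0.2, 1.2]
grip_width: 0.0639
```

```bash
python3 - <<'E'
from plan import *
info([0.5735,0.2158,0.107],-14.7)
f=grab("scene","s1"); g=grab("top","t1")
cv2.imwrite("pics/c3.png",np.hstack([cv2.resize(f["image"][215:315,295:395,::-1],None,fx=4,fy=4),cv2.resize(g["image"][110:210,160:260,::-1],None,fx=4,fy=4)]))
E
```

```text
t 3.1833 p [0.5765 0.21   0.1607] zyaw -14.86 tool y [ 0.0041 -0.0038 -1.    ] F [0.65 0.25 1.18] Mz [ 0.064  0.018 -0.023] w 0.0639 q [-0.04  0.48 -0.56  1.73  0.3   1.01 -0.97]
shift first (tool now) mm [-5.  53.6 -4.6] turn deg [-0.28 -0.16  0.15] shift if turned first mm [-4.9 53.7 -4.3]
```

View pics/c3.png

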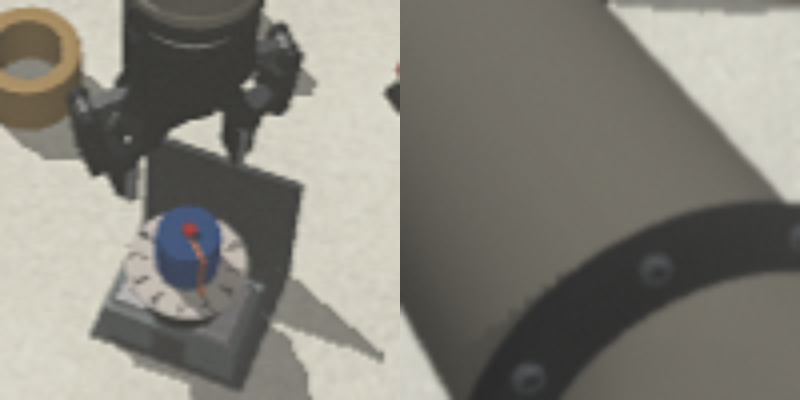

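Emit:
jog_arm(motion=[[0.75,[-0.005,0.018,-0.004],[0,0,0]],[0.75,[0,0.018,0],[0,0,0]],[0.75,[0,0.009,0],[0,0,0]],[0.75,[0,0,0],[0,0,0]],[0.75,[0,0,0],[0,0,0]],[0.75,[0,0,0],[0,0,0]]])

```text
clock: 3.78
tcp_pos: [0.5761, 0.2177, 0.1183]
orientation: [-1.069, 1.389, -1.401]
contact_force: [-0.2, 0.5, 0.8]
grip_width: 0.0643
```

```bash
python3 - <<'E'
from plan import *
info([0.5735,0.2158,0.107],-14.7)
f=grab("scene","s2")
info([0.5735,0.2158,0.107],-14.7)
E
```

```text
t 3.7833 p [0.5761 0.2177 0.1183] zyaw -14.75 tool y [ 0.0097 -0.0011 -1.    ] F [-0.16  0.49  0.8 ] Mz [ 0.026  0.013 -0.005] w 0.0643 q [-0.06  0.53 -0.54  1.76  0.34  0.93 -1.01]
shift first (tool now) mm [ 2.6 11.3 -2.1] turn deg [-0.55 -0.05 -0.08] shift if turned first mm [ 2.5 11.3 -2. ]
t 3.8333 p [0.576  0.2178 0.1183] zyaw -14.74 tool y [ 0.0097 -0.0011 -1.    ] F [0.17 0.06 0.34] Mz [-0.003  0.001 -0.002] w 0.0641 q [-0.06  0.53 -0.54  1.76  0.34  0.93 -1.01]
shift first (tool now) mm [ 2.6 11.2 -2. ] turn deg [-0.55 -0.04 -0.08] shift if turned first mm [ 2.6 11.3 -1.9]
```

Emit:
jog_arm(motion=[[0.75,[0.0025,0.005,-0.002],[-0.5,0,0]],[0.75,[0,0.005,0],[0,0,0]],[0.75,[0,0,0],[0,0,0]]])

```text
clock: 4.08
tcp_pos: [0.572, 0.2147, 0.1057]
orientation: [-1.079, 1.398, -1.396]
contact_force: [-0.3, -0.7, -0.1]
grip_width: 0.0639
```

```bash
python3 - <<'E'
from plan import *
info([0.5735,0.2158,0.107],-14.7)
E
```

```text
t 4.0833 p [0.572  0.2147 0.1057] zyaw -14.75 tool y [-2.4e-03 -5.0e-04 -1.0e+00] F [-0.33 -0.66 -0.07] Mz [-0.02  -0.002 -0.007] w 0.0639 q [-0.06  0.55 -0.54  1.78  0.34  0.92 -1.01]
shift first (tool now) mm [-1.4 -1.3  1.2] turn deg [ 0.13 -0.05  0.07] shift if turned first mm [-1.4 -1.3  1.2]
```

Emit:
jog_arm(motion=[[0.4,[0,-0.001,0],[0,0,0]],[0.4,[0,0,0],[0,0,0]],[0.4,[0,0,0],[0,0,0]],[0.4,[0,0,0],[0,0,0]],[0.4,[0,0,0],[0,0,0]]], force=40)

```text
clock: 4.5
tcp_pos: [0.5725, 0.2157, 0.1078]
orientation: [-1.077, 1.397, -1.395]
contact_force: [-0.1, 0.3, -0.2]
grip_width: 0.0341
```

```bash
python3 - <<'E'
from plan import *
info([0.5735,0.2158,0.107],-14.7)
E
```

```text
t 4.5 p [0.5725 0.2157 0.1078] zyaw -14.71 tool y [-8.e-04  4.e-04 -1.e+00] F [-0.11  0.31 -0.2 ] Mz [-0.016 -0.02  -0.024] w 0.0341 q [-0.06  0.54 -0.54  1.77  0.34  0.92 -1.  ]
shift first (tool now) mm [-0.4  0.8  0.9] turn deg [ 0.05 -0.01 -0.01] shift if turned first mm [-0.4  0.8  0.9]
```

```bash
python3 - <<'E'
from plan import *
f=grab("scene","s3")
cv2.imwrite("pics/c4.png",cv2.resize(f["image"][215:315,285:405,::-1],None,fx=6,fy=6,interpolation=cv2.INTER_CUBIC))
E
```

```text
(no output)
```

View pics/c4.png

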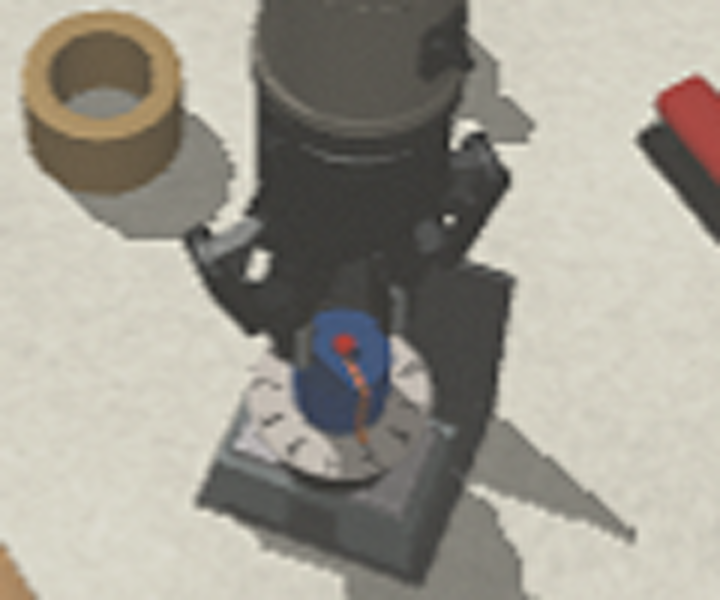

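```bash
python3 - <<'E'
from plan import *
f=load("s3"); o=r.get_obs(); M=R.from_rotvec(o["orientation"]).as_matrix(); p=o["tcp_pos"]
pts=[p,p+M@[0,.019,0],p+M@[0,.019,.017],p+M@[0,.019,-.017],p+M@[0,-.054,0],[.5735,.2158,.122],[.5735,.2158,.106]]
for q in pts:
    uv=proj(f,q)[0]; print(np.round(q,3),uv.round(1),((uv-[285,215])*6).round(0))
# dark gripper depth points
uv=[(int(285+a/6),int(215+b/6)) for a,b in [(300,340),(303,350),(400,300),(398,315),(350,290),(340,340),(285,345),(345,380)]]
print(uv,depthpts(f,uv).round(3))
im=f["image"][215:315,285:405,::-1]; im=cv2.resize(im,None,fx=6,fy=6,interpolation=cv2.INTER_CUBIC)
for q in pts:
    a=((proj(f,q)[0]-[285,215])*6+3).astype(int); cv2.circle(im,tuple(int(v) for v in a),4,(0,255,0),-1)
cv2.imwrite("pics/c5.png",im)
E
```

```text
[0.572 0.216 0.108] [341.7 275.6] [340. 364.]
[0.572 0.216 0.089] [341.4 279.4] [338. 386.]
[0.589 0.211 0.089] [335.4 281.5] [302. 399.]
[0.556 0.22  0.089] [347.4 277.2] [374. 373.]
[0.573 0.216 0.162] [342.4 264.5] [345. 297.]
[0.574 0.216 0.122] [341.6 273. ] [340. 348.]
[0.574 0.216 0.106] [341.4 276.2] [338. 367.]
[(335, 271), (335, 273), (351, 265), (351, 267), (343, 263), (341, 271), (332, 272), (342, 278)] [[0.596 0.217 0.156]
 [0.598 0.218 0.15 ]
 [0.556 0.228 0.159]
 [0.554 0.227 0.147]
 [0.528 0.168 0.065]
 [0.572 0.211 0.124]
 [0.6   0.21  0.146]
 [0.582 0.228 0.122]]
```

View pics/c5.png

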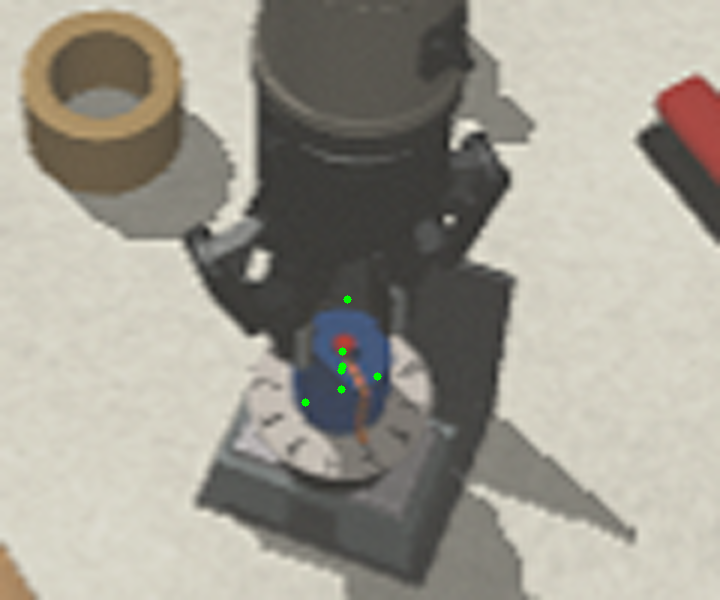

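```bash
python3 - <<'E'
from plan import *
for tag,c in (("scene0",(260,30)),("s1",(350,250)),("s2",(345,262)),("s3",(342,262))):
    f=load(tag); P=depthpts(f,np.stack(np.meshgrid(np.arange(640),np.arange(400)),-1).reshape(-1,2)).reshape(400,640,3)
    V=cv2.cvtColor(f["image"],cv2.COLOR_RGB2HSV)[...,2]
    u,v=np.meshgrid(np.arange(640),np.arange(400))
    m=(abs(u-c[0])<32)&(abs(v-c[1])<32)&(V<110)&(f["range_z"]>0)
    if tag!="scene0": m&=np.hypot(P[...,0]-.573,P[...,1]-.216)<0.06
    else: m&=np.hypot(P[...,0]-.286,P[...,1]+.611)<0.1
    m&=P[...,2]>0.125
    q=P[m]; i=np.argsort(q[:,2])[:12]; print(tag,len(q)); print(np.c_[q,u[m],v[m]][i].round(3))
E
```

```text
scene0 1170
[[ 2.71e-01 -5.65e-01  2.44e-01  2.71e+02  5.20e+01]
 [ 2.66e-01 -5.68e-01  2.44e-01  2.72e+02  5.10e+01]
 [ 2.60e-01 -5.71e-01  2.44e-01  2.73e+02  5.00e+01]
 [ 3.10e-01 -6.55e-01  2.45e-01  2.48e+02  4.40e+01]
 [ 2.70e-01 -5.68e-01  2.46e-01  2.71e+02  5.10e+01]
 [ 2.75e-01 -5.72e-01  2.46e-01  2.69e+02  5.10e+01]
 [ 2.97e-01 -6.57e-01  2.47e-01  2.51e+02  4.20e+01]
 [ 3.09e-01 -6.49e-01  2.48e-01  2.49e+02  4.40e+01]
 [ 2.74e-01 -5.67e-01  2.48e-01  2.70e+02  5.10e+01]
 [ 2.68e-01 -5.70e-01  2.48e-01  2.71e+02  5.00e+01]
 [ 3.03e-01 -6.52e-01  2.48e-01  2.50e+02  4.30e+01]
 [ 3.16e-01 -6.51e-01  2.49e-01  2.47e+02  4.40e+01]]
s1 1330
[[5.76e-01 2.13e-01 1.25e-01 3.40e+02 2.72e+02]
 [5.75e-01 2.10e-01 1.26e-01 3.40e+02 2.71e+02]
 [5.78e-01 2.15e-01 1.26e-01 3.40e+02 2.73e+02]
 [5.73e-01 2.21e-01 1.29e-01 3.43e+02 2.73e+02]
 [5.46e-01 2.18e-01 1.83e-01 3.52e+02 2.55e+02]
 [5.44e-01 2.27e-01 1.92e-01 3.55e+02 2.55e+02]
 [6.16e-01 2.01e-01 1.92e-01 3.25e+02 2.63e+02]
 [6.12e-01 2.08e-01 1.92e-01 3.28e+02 2.64e+02]
 [5.48e-01 2.24e-01 1.93e-01 3.53e+02 2.55e+02]
 [5.47e-01 
[... 603 characters left out ...]
3.53e+02 2.65e+02]
 [5.45e-01 2.33e-01 1.50e-01 3.55e+02 2.66e+02]
 [6.11e-01 2.16e-01 1.50e-01 3.30e+02 2.75e+02]]
s3 1333
[[5.72e-01 2.23e-01 1.25e-01 3.44e+02 2.74e+02]
 [5.75e-01 1.99e-01 1.25e-01 3.37e+02 2.68e+02]
 [5.81e-01 2.06e-01 1.25e-01 3.37e+02 2.71e+02]
 [5.57e-01 2.20e-01 1.26e-01 3.48e+02 2.70e+02]
 [5.77e-01 2.14e-01 1.28e-01 3.40e+02 2.72e+02]
 [5.97e-01 2.10e-01 1.28e-01 3.33e+02 2.75e+02]
 [5.54e-01 2.09e-01 1.29e-01 3.46e+02 2.66e+02]
 [5.76e-01 2.12e-01 1.29e-01 3.40e+02 2.71e+02]
 [5.58e-01 2.26e-01 1.30e-01 3.49e+02 2.71e+02]
 [5.57e-01 2.17e-01 1.32e-01 3.47e+02 2.68e+02]
 [5.54e-01 2.28e-01 1.33e-01 3.51e+02 2.70e+02]
 [5.58e-01 2.22e-01 1.34e-01 3.48e+02 2.69e+02]]
```

The sleeve wasn't gripped: the jaws closed to 34 mm just above it. In every picture the fingertips sit about 38 mm higher than the TCP reading implies. That holds for the start picture (+34 mm, open) as well as the later ones (+28 and +21 mm as they close). I'll treat it as a constant offset in the tool length, reopen and go lower in guarded steps.

Emit:
jog_arm(motion=[[0.75,[0,0,0],[0,0,0]],[0.75,[0,0,0],[0,0,0]],[0.75,[0,0,0.0],[0,0,0]],[0.75,[0,0,0],[0,0,0]],[0.75,[0,0.007,0],[0,0,0]],[0.75,[0,0.007,0],[0,0,0]],[0.75,[0,0.006,0],[0,0,0]],[0.75,[0,0,0],[0,0,0]]])

```text
clock: 5.22
tcp_pos: [0.5713, 0.2149, 0.0856]
orientation: [-1.08, 1.398, -1.395]
contact_force: [-0.2, -0.5, -0.9]
grip_width: 0.0639
```

```bash
python3 - <<'E'
from plan import *
f=grab("scene","s4")
cv2.imwrite("pics/c6.png",cv2.resize(f["image"][215:315,285:405,::-1],None,fx=6,fy=6,interpolation=cv2.INTER_CUBIC))
info([0.5735,0.2158,0.069],-14.7)
E
```

```text
t 5.2667 p [0.5716 0.2152 0.0864] zyaw -14.71 tool y [-3.1e-03 -6.0e-04 -1.0e+00] F [-0.4  -0.01 -0.8 ] Mz [-0.003  0.021 -0.01 ] w 0.0641 q [-0.07  0.57 -0.53  1.79  0.36  0.88 -1.02]
shift first (tool now) mm [-1.1 17.4  1.7] turn deg [ 0.16 -0.01  0.08] shift if turned first mm [-1.1 17.4  1.6]
```

View pics/c6.png

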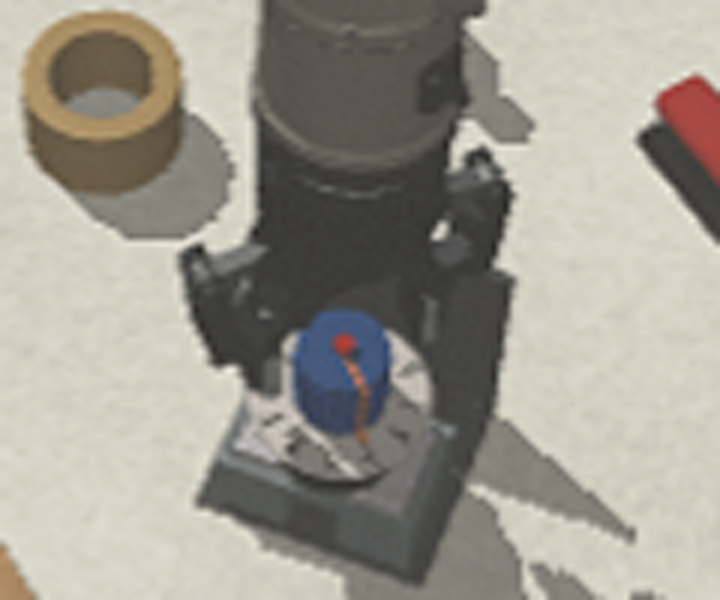

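Both fingers now straddle the sleeve: the left tip is at (262,395) in the crop and the right one at (430,330). I'll go down about 16 mm more.

Emit:
jog_arm(motion=[[0.75,[-0.001,0.006,0.0015],[0,0,0]],[0.75,[0,0.006,0],[0,0,0]],[0.75,[0,0.003,0],[0,0,0]],[0.75,[0,0,0],[0,0,0]]])

```text
clock: 5.6
tcp_pos: [0.5736, 0.2158, 0.0716]
orientation: [-1.079, 1.397, -1.395]
contact_force: [-0.4, -0.0, 0.5]
grip_width: 0.0641
```

```bash
python3 - <<'E'
from plan import *
f=grab("scene","s5")
cv2.imwrite("pics/c7.png",cv2.resize(f["image"][215:315,285:405,::-1],None,fx=6,fy=6,interpolation=cv2.INTER_CUBIC))
info([0.5735,0.2158,0.069],-14.7)
E
```

```text
t 5.65 p [0.5738 0.216  0.0721] zyaw -14.71 tool y [-1.9e-03 -1.0e-04 -1.0e+00] F [-0.84  0.76 -0.27] Mz [-0.015 -0.012  0.001] w 0.0639 q [-0.08  0.59 -0.52  1.79  0.37  0.86 -1.03]
shift first (tool now) mm [ 0.3  3.1 -0.3] turn deg [ 0.11 -0.01  0.03] shift if turned first mm [ 0.3  3.1 -0.3]
```

View pics/c7.png

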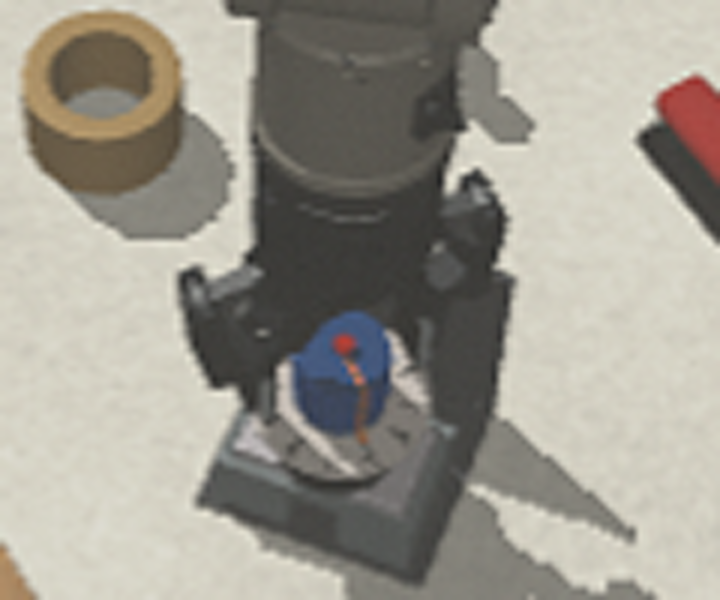

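Emit:
jog_arm(motion=[[0.35,[0,0.001,0],[0,0,0]],[0.35,[0,0,0],[0,0,0]],[0.35,[0,0,0],[0,0,0]],[0.35,[0,0,0],[0,0,0]],[0.35,[0,0,0],[0,0,0]]], force=40)

```text
clock: 6.07
tcp_pos: [0.5738, 0.2163, 0.0719]
orientation: [-1.078, 1.397, -1.395]
contact_force: [-2.4, 0.9, 2.6]
grip_width: 0.0411
```

```bash
python3 - <<'E'
from plan import *
info([0.5735,0.2158,0.069],-14.7)
E
```

```text
t 6.0667 p [0.5738 0.2163 0.0719] zyaw -14.71 tool y [-1.3e-03  2.0e-04 -1.0e+00] F [-2.38  0.95  2.6 ] Mz [-0.056  0.568  0.028] w 0.0411 q [-0.08  0.59 -0.52  1.79  0.37  0.86 -1.03]
shift first (tool now) mm [ 0.5  2.9 -0.2] turn deg [ 0.08 -0.01  0.01] shift if turned first mm [ 0.5  2.9 -0.2]
```

The sleeve is gripped at 41 mm wide. Now I'll turn it clockwise 90° (3 clicks).

Emit:
jog_arm(motion=[[0.35,[0,0,0],[0,6,0]],[0.35,[0,0,0],[0,6,0]],[0.35,[0,0,0],[0,6,0]],[0.35,[0,0,0],[0,6,0]],[0.35,[0,0,0],[0,6,0]],[0.35,[0,0,0],[0,6,0]],[0.35,[0,0,0],[0,6,0]],[0.35,[0,0,0],[0,6,0]],[0.35,[0,0,0],[0,6,0]],[0.35,[0,0,0],[0,6,0]]])

```text
clock: 6.9
tcp_pos: [0.5724, 0.2173, 0.0723]
orientation: [-0.279, 2.084, -2.081]
contact_force: [-7.2, 0.9, 8.7]
grip_width: 0.0413
```

```bash
python3 - <<'E'
from plan import *
info([0.5738,0.2162,0.072],-104.7)
E
```

```text
t 6.9 p [0.5724 0.2173 0.0723] zyaw -74.93 tool y [-3.4e-03  6.0e-04 -1.0e+00] F [-7.17  0.88  8.66] Mz [-0.088  1.689  0.004] w 0.0413 q [-0.26  0.55 -0.27  1.81  0.19  0.81 -1.93]
shift first (tool now) mm [-1.1  0.2  1.4] turn deg [ 0.03 29.77  0.2 ] shift if turned first mm [-1.6  0.3  0.7]
```

Emit:
jog_arm(motion=[[0.35,[-0.0005,0,0.0005],[0,6,0]],[0.35,[-0.0005,0,0.0005],[0,6,0]],[0.35,[0,0,0],[0,6,0]],[0.35,[0,0,0],[0,6,0]],[0.35,[0,0,0],[0,6,0]],[0.35,[0,0,0],[0,0,0]],[0.35,[0,0,0],[0,0,0]]])

```text
clock: 7.48
tcp_pos: [0.5728, 0.2174, 0.0724]
orientation: [-0.263, -2.084, 2.083]
contact_force: [-10.6, 2.8, 11.5]
grip_width: 0.0409
```

```bash
python3 - <<'E'
from plan import *
info([0.5738,0.2162,0.072],-104.7)
f=grab("scene","s6")
cv2.imwrite("pics/c8.png",cv2.resize(f["image"][215:315,285:405,::-1],None,fx=6,fy=6,interpolation=cv2.INTER_CUBIC))
E
```

```text
t 7.4833 p [0.5728 0.2174 0.0724] zyaw -104.63 tool y [-0.0045  0.0011 -1.    ] F [-10.63   2.8   11.51] Mz [ 0.303  2.295 -0.055] w 0.0409 q [-0.35  0.54 -0.14  1.81  0.1   0.8  -2.37]
shift first (tool now) mm [-1.2  0.4  0.9] turn deg [-0.01  0.07  0.27] shift if turned first mm [-1.2  0.4  0.9]
```

View pics/c8.png

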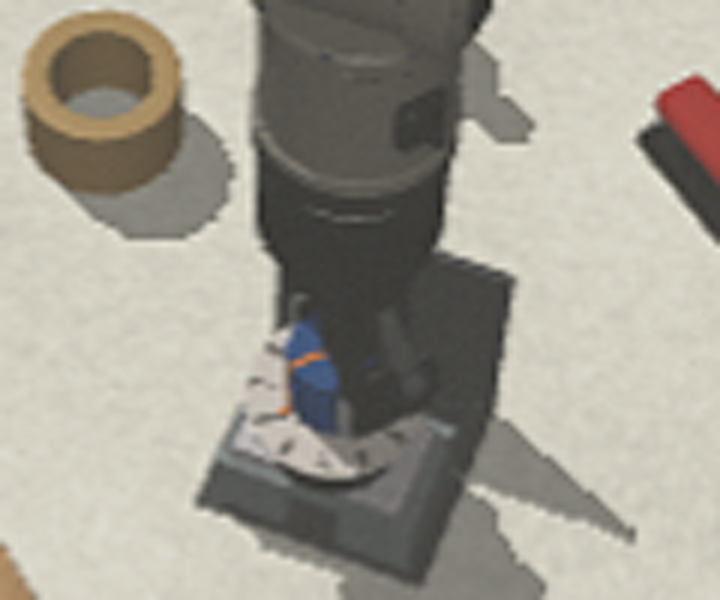

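The index now points left (orange at (290,400) in the crop), so the sleeve turned with the grip. I'll release it, swing back 75° and regrip.

Emit:
jog_arm(motion=[[0.75,[0,0,0],[0,0,0]],[0.75,[0,0,0],[0,0,0]],[0.75,[0,0,0],[0,0,0]],[0.75,[-0.001,0,0.001],[0,0,0]],[0.75,[0,0,0],[0,-7,0]],[0.75,[0,0,0],[0,-7,0]],[0.75,[0,0,0],[0,-7,0]],[0.75,[0,0,0],[0,-7,0]],[0.75,[0,0,0],[0,-7,0]],[0.75,[0,0,0],[0,-7,0]]])

```text
clock: 8.37
tcp_pos: [0.5765, 0.2136, 0.0715]
orientation: [-0.48, 1.953, -1.953]
contact_force: [0.4, 0.6, -0.8]
grip_width: 0.064
```

Emit:
jog_arm(motion=[[0.75,[0,0,0],[0,-7,0]],[0.75,[0,0,0],[0,-7,0]],[0.75,[0,0,0],[0,-7,0]],[0.75,[0,0,0],[0,-7,0]],[0.75,[0,0,0],[0,-5,0]],[0.75,[0,0,0],[0,0,0]]])

```text
clock: 8.87
tcp_pos: [0.5765, 0.2135, 0.0714]
orientation: [-0.92, 1.58, -1.578]
contact_force: [0.2, 0.1, -0.2]
grip_width: 0.0639
```

```bash
python3 - <<'E'
from plan import *
info([0.5738,0.2162,0.07],-29.7)
f=grab("scene","s7")
cv2.imwrite("pics/c9.png",cv2.resize(f["image"][215:315,285:405,::-1],None,fx=6,fy=6,interpolation=cv2.INTER_CUBIC))
E
```

```text
t 8.8667 p [0.5765 0.2135 0.0714] zyaw -29.61 tool y [-1.1e-03  3.0e-04 -1.0e+00] F [ 0.25  0.09 -0.24] Mz [-0.014  0.018  0.04 ] w 0.0639 q [-0.11  0.58 -0.46  1.79  0.33  0.85 -1.25]
shift first (tool now) mm [-1.1  1.4 -3.7] turn deg [0.06 0.09 0.01] shift if turned first mm [-1.1  1.4 -3.7]
```

View pics/c9.png

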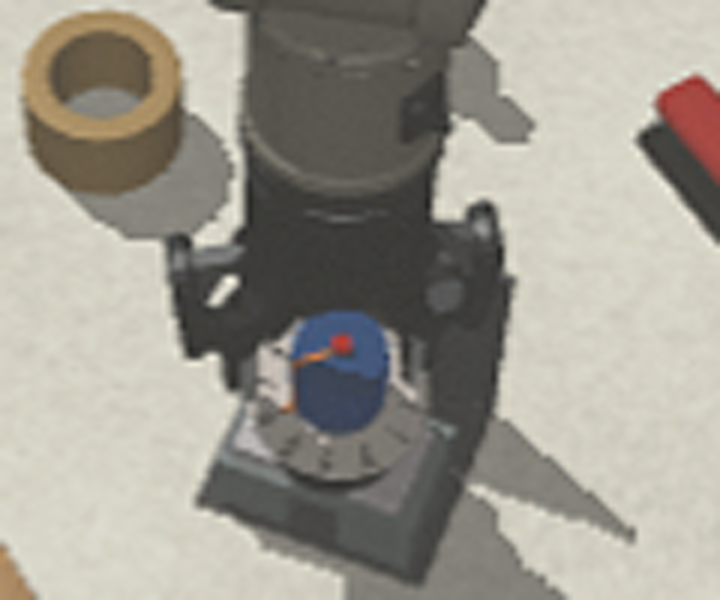

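```bash
cat > idx.py <<'E'
from h import *
def idx(tag,win,ztop=0.122,foot=0.034,yaw=30.3):
    f=load(tag); hsv=cv2.cvtColor(f["image"],cv2.COLOR_RGB2HSV)
    x0,y0,x1,y1=win; m=np.zeros((400,640),bool); m[y0:y1,x0:x1]=1
    P=depthpts(f,np.stack(np.meshgrid(np.arange(640),np.arange(400)),-1).reshape(-1,2)).reshape(400,640,3)
    bl=m&(hsv[...,0]>100)&(hsv[...,0]<122)&(hsv[...,1]>110)&(abs(P[...,2]-ztop)<0.006)
    v,u=np.nonzero(bl); Q=onplane(f,np.c_[u,v],ztop)[:,:2].astype(np.float32); c,rad=cv2.minEnclosingCircle(Q)
    red=m&((hsv[...,0]>177)|(hsv[...,0]<4))&(hsv[...,1]>130); v,u=np.nonzero(red); q=onplane(f,np.c_[u,v],ztop+.005)[:,:2].mean(0)
    og=m&(hsv[...,0]>=4)&(hsv[...,0]<17)&(hsv[...,1]>95); v,u=np.nonzero(og); Z=onplane(f,np.c_[u,v],ztop)[:,:2]
    print(tag,"circle",np.round(c,4),round(rad,4),"stem",q.round(4))
    for a,b,z in zip(u,v,Z):
        d=z-q
        if np.hypot(*d)<0.025: an=np.degrees(np.arctan2(d[1],d[0])); print("  ",a,b,round(np.hypot(*d),4),"gauge deg",round(an-yaw,1),"n",round((135-(an-yaw))/30,2))
E
python3 - <<'E'
from idx import *
idx("s7",(320,255,360,300)); idx("scene0",(320,255,360,300))
E
```

```text
s7 circle [0.5738 0.2147] 0.0189 stem [0.5739 0.2156]
   340 273 0.0036 gauge deg -67.9 n 6.76
   336 274 0.0142 gauge deg -55.3 n 6.34
   337 274 0.0117 gauge deg -52.8 n 6.26
   338 274 0.0092 gauge deg -48.9 n 6.13
   334 275 0.0199 gauge deg -50.0 n 6.17
scene0 circle [0.5724 0.2157] 0.0183 stem [0.5729 0.2157]
   343 276 0.0096 gauge deg 40.4 n 3.15
   344 277 0.0132 gauge deg 46.7 n 2.94
   344 278 0.0158 gauge deg 42.2 n 3.09
   345 280 0.022 gauge deg 43.0 n 3.07
```

Emit:
jog_arm(motion=[[0.75,[-0.001,0.001,-0.003],[0,0,0]],[0.75,[0,0,0],[0,0,0]],[0.75,[0,0,0],[0,0,0]]])

```text
clock: 9.17
tcp_pos: [0.5737, 0.2168, 0.0706]
orientation: [-0.918, 1.582, -1.58]
contact_force: [-0.2, -0.4, 0.5]
grip_width: 0.0642
```

```bash
python3 - <<'E'
from plan import *
info([0.5735,0.2165,0.071],-29.7)
E
```

```text
t 9.1667 p [0.5737 0.2168 0.0706] zyaw -29.76 tool y [-1.1e-03  2.0e-04 -1.0e+00] F [-0.19 -0.41  0.53] Mz [-0.014 -0.043 -0.068] w 0.0642 q [-0.12  0.58 -0.46  1.8   0.33  0.84 -1.26]
shift first (tool now) mm [ 0.4 -0.4  0. ] turn deg [ 0.06 -0.06  0.02] shift if turned first mm [ 0.4 -0.4  0. ]
```

The index reads about 6.1, which is detent 6. Next I'll grip and turn 60° to reach 8.

Emit:
jog_arm(motion=[[0.35,[0,0,0],[0,0,0]],[0.35,[0,0,0],[0,0,0]],[0.35,[0,0,0],[0,0,0]],[0.35,[0,0,0],[0,0,0]],[0.35,[0,0,0],[0,0,0]]], force=40)

```text
clock: 9.58
tcp_pos: [0.5736, 0.217, 0.0709]
orientation: [-0.918, 1.581, -1.579]
contact_force: [-2.8, 1.2, 3.0]
grip_width: 0.0408
```

Emit:
jog_arm(motion=[[0.35,[0,0,0],[0,6,0]],[0.35,[0,0,0],[0,6,0]],[0.35,[0,0,0],[0,6,0]],[0.35,[0,0,0],[0,6,0]],[0.35,[0,0,0],[0,6,0]],[0.35,[0,0,0],[0,6,0]],[0.35,[0,0,0],[0,6,0]],[0.35,[0,0,0],[0,6,0]],[0.35,[0,0,0],[0,6,0]],[0.35,[0,0,0],[0,6,0]]])

```text
clock: 10.42
tcp_pos: [0.5729, 0.2173, 0.0709]
orientation: [0.003, -2.221, 2.22]
contact_force: [-4.4, 1.3, 5.1]
grip_width: 0.0411
```

Emit:
jog_arm(motion=[[0.75,[0,0,0],[0,0,0]],[0.75,[0,0,0],[0,0,0]],[0.75,[0,0,0],[0,0,0]],[0.75,[0,0,0],[0,0,0]],[0.75,[0,0,0],[0,0,0]]])

```text
clock: 10.83
tcp_pos: [0.5742, 0.2161, 0.0705]
orientation: [-0.007, 2.219, -2.219]
contact_force: [-0.2, 0.1, 1.3]
grip_width: 0.064
```

```bash
python3 - <<'E'
from plan import *
from idx import *
info([0.5735,0.2165,0.071],-89.7)
f=grab("scene","s8"); idx("s8",(320,255,360,300))
cv2.imwrite("pics/c10.png",cv2.resize(f["image"][215:315,285:405,::-1],None,fx=6,fy=6,interpolation=cv2.INTER_CUBIC))
E
```

```text
t 10.8333 p [0.5742 0.2161 0.0705] zyaw -89.68 tool y [-9.e-04  2.e-04 -1.e+00] F [-0.16  0.15  1.3 ] Mz [ 0.001  0.025 -0.049] w 0.064 q [-0.31  0.55 -0.21  1.81  0.15  0.8  -2.15]
shift first (tool now) mm [ 0.7 -0.5 -0.4] turn deg [0.01 0.02 0.05] shift if turned first mm [ 0.7 -0.5 -0.4]
s8 circle [0.5865 0.2134] 0.0101 stem [nan nan]idx.py:8: RuntimeWarning: Mean of empty slice.
  red=m&((hsv[...,0]>177)|(hsv[...,0]<4))&(hsv[...,1]>130); v,u=np.nonzero(red); q=onplane(f,np.c_[u,v],ztop+.005)[:,:2].mean(0)
  ret = um.true_divide(
```

View pics/c10.png

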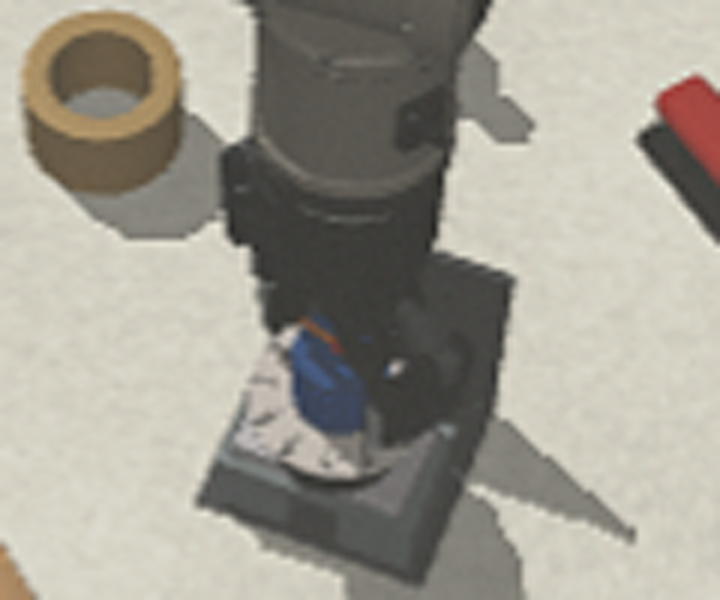

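Emit:
jog_arm(motion=[[0.75,[0,0,0],[0,-7,0]],[0.75,[0,0,0],[0,-7,0]],[0.75,[0,0,0],[0,-7,0]],[0.75,[0,0,0],[0,-7,0]],[0.75,[0,0,0],[0,-7,0]],[0.75,[0,0,0],[0,-7,0]],[0.75,[0,0,0],[0,-7,0]],[0.75,[0,0,0],[0,0,0]]])

```text
clock: 11.55
tcp_pos: [0.5741, 0.2161, 0.0705]
orientation: [-0.789, 1.709, -1.707]
contact_force: [-0.0, -0.7, 0.2]
grip_width: 0.064
```

```bash
python3 - <<'E'
from plan import *
from idx import *
info([0.5735,0.2165,0.071])
f=grab("scene","s9"); idx("s9",(320,255,360,300))
cv2.imwrite("pics/c11.png",cv2.resize(f["image"][215:315,285:405,::-1],None,fx=6,fy=6,interpolation=cv2.INTER_CUBIC))
E
```

```text
t 11.55 p [0.5741 0.2161 0.0705] zyaw -40.47 tool y [-1.2e-03  5.0e-04 -1.0e+00] F [-0.05 -0.74  0.24] Mz [ 0.005 -0.011  0.017] w 0.064 q [-0.15  0.57 -0.42  1.8   0.3   0.83 -1.42]
shift first (tool now) mm [ 0.1 -0.5 -0.7] turn deg [0.07 0.   0.02] shift if turned first mm [ 0.1 -0.5 -0.7]
s9 circle [0.5709 0.2141] 0.0187 stem [0.573  0.2144]
   335 268 0.0209 gauge deg -106.7 n 8.06
   336 269 0.0171 gauge deg -104.4 n 7.98
   337 269 0.0151 gauge deg -110.3 n 8.18
   338 270 0.0113 gauge deg -108.0 n 8.1
   339 271 0.0075 gauge deg -103.4 n 7.95
   340 271 0.0057 gauge deg -118.9 n 8.46
```

View pics/c11.png

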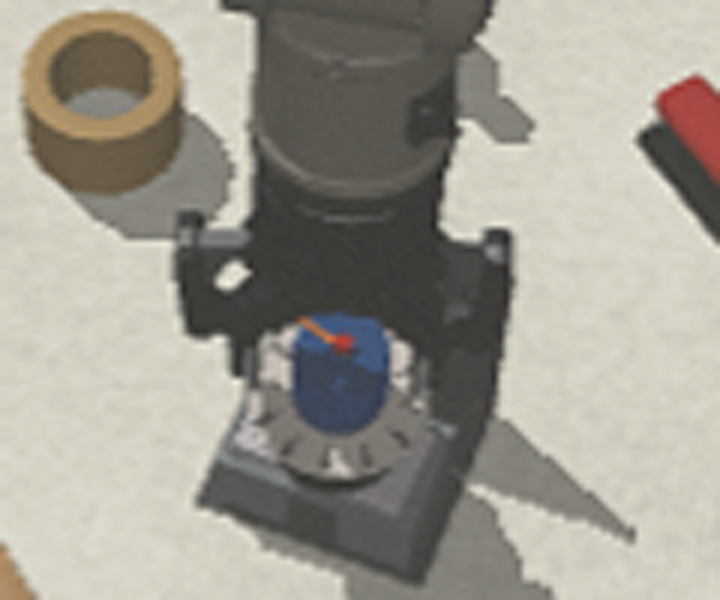

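The sleeve is on detent 8: the orange line from the stem at (343,342) to (300,318) reads about 8.05. Now I'll grip and lift straight up.

Emit:
jog_arm(motion=[[0.35,[0,0.001,0],[0,0,0]],[0.35,[0,0,0],[0,0,0]],[0.35,[0,0,0],[0,0,0]],[0.35,[0,0,0],[0,0,0]],[0.35,[0,0,0],[0,0,0]],[0.35,[0,0,0],[0,0,0]]], force=60)

```text
clock: 12.1
tcp_pos: [0.5734, 0.2171, 0.0697]
orientation: [-0.786, 1.712, -1.71]
contact_force: [-4.1, 1.2, 2.4]
grip_width: 0.0402
```

```bash
python3 - <<'E'
from plan import *
info([0.5735,0.2165,0.2])
E
```

```text
t 12.1 p [0.5734 0.2171 0.0697] zyaw -40.7 tool y [-1.6e-03  5.0e-04 -1.0e+00] F [-4.08  1.21  2.43] Mz [ 0.362  0.819 -0.054] w 0.0402 q [-0.16  0.57 -0.41  1.8   0.3   0.83 -1.42]
shift first (tool now) mm [   0.4 -130.3    0.3] turn deg [0.09 0.   0.04] shift if turned first mm [   0.4 -130.3    0.5]
```

Emit:
jog_arm(motion=[[0.35,[0,-0.008,0],[0,0,0]],[0.35,[0,-0.01,0],[0,0,0]],[0.35,[0,-0.015,0],[0,0,0]],[0.35,[0,-0.02,0],[0,0,0]],[0.35,[0,-0.02,0],[0,0,0]],[0.35,[0,-0.02,0],[0,0,0]],[0.35,[0,-0.02,0],[0,0,0]],[0.35,[0,-0.015,0],[0,0,0]],[0.35,[0,0,0],[0,0,0]]])

```text
clock: 12.85
tcp_pos: [0.5764, 0.2168, 0.202]
orientation: [-0.777, 1.709, -1.71]
contact_force: [0.6, 0.4, -2.9]
grip_width: 0.0406
```

```bash
python3 - <<'E'
from plan import *
info([0.495,-0.1996,0.2],-59.2)
f=grab("scene","s10")
cv2.imwrite("pics/c12.png",cv2.resize(f["image"][165:315,265:415,::-1],None,fx=4,fy=4,interpolation=cv2.INTER_CUBIC))
E
```

```text
t 12.85 p [0.5764 0.2168 0.202 ] zyaw -40.78 tool y [ 0.0056  0.0022 -1.    ] F [ 0.58  0.44 -2.91] Mz [ 0.052 -0.073 -0.039] w 0.0406 q [-0.11  0.42 -0.46  1.69  0.21  1.07 -1.35]
shift first (tool now) mm [368.5   0.6 210.3] turn deg [-0.11 18.42 -0.33] shift if turned first mm [283.2   2.  316. ]
```

View pics/c12.png

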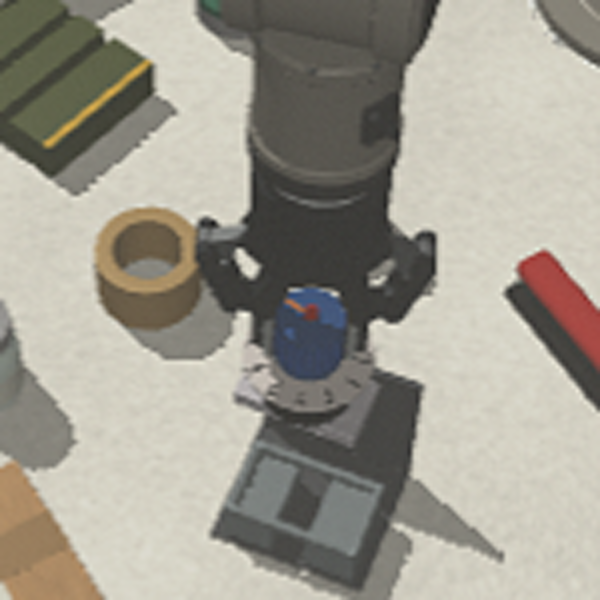

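The gauge is out of the stand and still at 8. I'll turn it to the block's yaw and carry it over.

Emit:
jog_arm(motion=[[0.35,[0,0,0],[0,6.2,0]],[0.35,[0,0,0],[0,6.2,0]],[0.35,[0,0,0],[0,6,0]],[0.35,[0.015,0,0.017],[0,0,0]],[0.35,[0.026,0,0.029],[0,0,0]],[0.35,[0.026,0,0.029],[0,0,0]],[0.35,[0.026,0,0.029],[0,0,0]],[0.35,[0.026,0,0.029],[0,0,0]],[0.35,[0.026,0,0.029],[0,0,0]],[0.35,[0.026,0,0.029],[0,0,0]]])

```text
clock: 13.73
tcp_pos: [0.5237, -0.0375, 0.1964]
orientation: [-0.532, 1.919, -1.918]
contact_force: [1.3, 0.4, -2.9]
grip_width: 0.0409
```

Emit:
jog_arm(motion=[[0.35,[0.026,0,0.029],[0,0,0]],[0.35,[0.026,0,0.029],[0,0,0]],[0.35,[0.026,0,0.029],[0,0,0]],[0.35,[0.02,0,0.022],[0,0,0]],[0.35,[0.01,0,0.011],[0,0,0]],[0.35,[0,0,0],[0,0,0]],[0.35,[0,0,0],[0,0,0]]])

```text
clock: 14.32
tcp_pos: [0.493, -0.1946, 0.1965]
orientation: [-0.53, 1.922, -1.919]
contact_force: [-0.4, 1.2, -3.4]
grip_width: 0.0406
```

```bash
python3 - <<'E'
from plan import *
info([0.495,-0.1996,0.12],-59.2)
f=grab("scene","s11"); g=grab("top","t11")
cv2.imwrite("pics/c13.png",cv2.resize(f["image"][100:250,210:360,::-1],None,fx=4,fy=4,interpolation=cv2.INTER_CUBIC))
cv2.imwrite("pics/c14.png",cv2.resize(g["image"][125:275,310:460,::-1],None,fx=4,fy=4,interpolation=cv2.INTER_CUBIC))
E
```

```text
t 14.3167 p [ 0.493  -0.1946  0.1965] zyaw -59.28 tool y [-3.1e-03  7.0e-04 -1.0e+00] F [-0.45  1.24 -3.4 ] Mz [ 0.073 -0.007 -0.032] w 0.0406 q [ 0.46  0.27 -0.23  1.9   0.07  0.98 -0.85]
shift first (tool now) mm [ 0.6 76.4  5.5] turn deg [ 0.13 -0.08  0.13] shift if turned first mm [ 0.8 76.5  5.3]
```

View pics/c13.png

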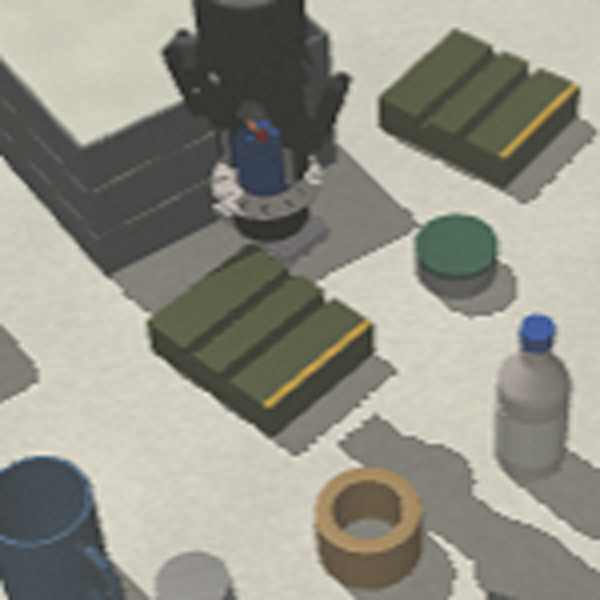

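View pics/c14.png

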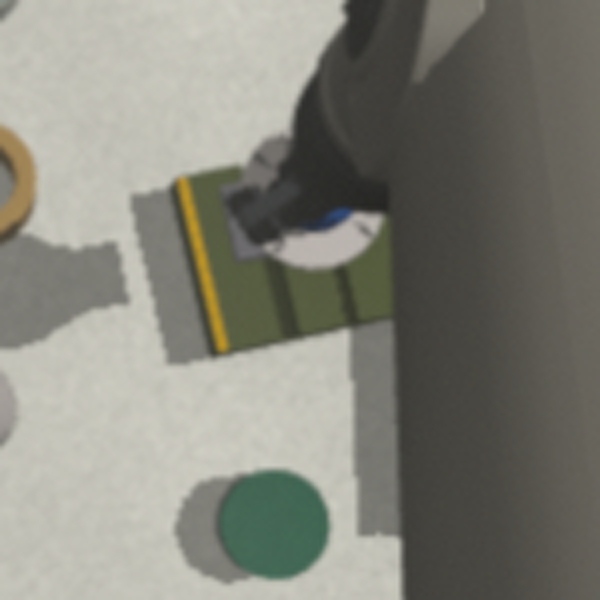

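```bash
python3 - <<'E'
from h import *
for yaw in (11.6,):
  a=np.radians(yaw); ex=np.array([np.cos(a),np.sin(a),0]); ey=np.array([-np.sin(a),np.cos(a),0])
  for tag in("top0","scene0","s10"):
    f=load(tag); g=f["image"].astype(np.float32).sum(2)
    c=np.array([0.495,-0.1996,0.036])
    ys=np.arange(-0.105,0.06,0.001); xs=np.arange(-0.04,0.041,0.002)
    G=c+xs[:,None,None]*ex+ys[None,:,None]*ey
    uv=proj(f,G.reshape(-1,3)).astype(np.float32).reshape(len(xs),len(ys),2)
    S=cv2.remap(g,uv[...,0],uv[...,1],cv2.INTER_LINEAR)
    halves=[S[:14].mean(0),S[-14:].mean(0),S.mean(0)]
    for h in halves:
        th=(h[(ys>-.03)&(ys<.03)].max()+h[(ys>-.03)&(ys<.03)].min())/2
        x=np.flatnonzero(np.diff((h<th).astype(int))); print(tag,round(float(th)),[round(float(ys[i]+(th-h[i])/(h[i+1]-h[i])*.001)*1000,1) for i in x])
E
```

```text
top0 197 [-87.5, -81.8, -46.2, -37.3, -6.2, 6.1, 52.4, 53.3]
top0 200 [-45.9, -36.5, -5.8, 6.4, 52.7, 53.5]
top0 198 [-46.0, -37.2, -6.0, 6.3, 52.6, 53.3]
scene0 218 [-90.4, -86.8, -49.2, -38.2, -8.8, 2.7, 48.4]
scene0 223 [-48.6, -37.9, -8.5, 3.1, 48.5]
scene0 220 [-48.9, -38.1, -8.6, 2.9, 48.5]
s10 227 [-90.3, -87.0, -49.0, -38.2, -8.9, 2.6, 48.3]
s10 231 [-48.4, -38.0, -8.4, 2.9, 48.5]
s10 229 [-48.7, -38.1, -8.7, 2.8, 48.4]
```

Emit:
jog_arm(motion=[[0.35,[0.0005,0.012,0.003],[0,0,0]],[0.35,[0,0.02,0.003],[0,0,0]],[0.35,[0,0.02,0],[0,0,0]],[0.35,[0,0.02,0],[0,0,0]],[0.35,[0,0.015,0],[0,0,0]],[0.35,[0,0.005,0],[0,0,0]],[0.35,[0,0,0],[0,0,0]]])

```text
clock: 15.0
tcp_pos: [0.4958, -0.1977, 0.1037]
orientation: [-0.535, 1.92, -1.915]
contact_force: [0.1, -0.2, -3.3]
grip_width: 0.0406
```

```bash
cat > stem.py <<'E'
from plan import *
def stem(tag,zt,c0=(0.495,-0.1996)):
    f=load(tag); hsv=cv2.cvtColor(f["image"],cv2.COLOR_RGB2HSV)
    a=np.radians(11.6); ex=np.array([np.cos(a),np.sin(a)]); ey=np.array([-np.sin(a),np.cos(a)])
    u0,v0=proj(f,[c0[0],c0[1],zt])[0]; uu,vv=np.meshgrid(np.arange(640),np.arange(400))
    near=(abs(uu-u0)<20)&(abs(vv-v0)<20)
    red=near&((hsv[...,0]>176)|(hsv[...,0]<5))&(hsv[...,1]>110)
    v,u=np.nonzero(red); q=onplane(f,np.c_[u,v],zt)[:,:2].mean(0)
    bl=near&(hsv[...,0]>100)&(hsv[...,0]<122)&(hsv[...,1]>90); v,u=np.nonzero(bl)
    # axis-left/right silhouette mean across image columns per row
    print(tag,"stem n",red.sum(),q.round(4),"block x,y mm",((q-c0)@np.c_[ex,ey]*1000).round(1), "uv",u.mean() if len(u) else None)
    return f
E
python3 - <<'E'
from stem import *
info([0.495,-0.1996,0.12],-59.2)
o=r.get_obs(); zt=o["tcp_pos"][2]-0.0357+0.092
f=grab("scene","s12"); stem("s12",zt)
a=np.radians(11.6); M=np.array([[np.cos(a),np.sin(a)],[-np.sin(a),np.cos(a)]]); print("tcp in block mm",(M@(o["tcp_pos"][:2]-[0.495,-0.1996])*1000).round(1))
cv2.imwrite("pics/c15.png",cv2.resize(f["image"][115:235,220:340,::-1],None,fx=5,fy=5,interpolation=cv2.INTER_CUBIC))
# control: same measurement in stand pictures with tcp known
g=load("s9"); 
E
```

```text
t 15.0 p [ 0.4958 -0.1977  0.1037] zyaw -59.02 tool y [-0.0043  0.0017 -1.    ] F [ 0.07 -0.19 -3.26] Mz [ 0.007 -0.01  -0.049] w 0.0406 q [ 0.44  0.39 -0.22  1.97  0.12  0.79 -0.88]
shift first (tool now) mm [  1.7 -16.3   1.1] turn deg [0.21 0.18 0.16] shift if turned first mm [  1.6 -16.3   1.2]
s12 stem n 4 [ 0.4979 -0.2007] block x,y mm [ 2.6 -1.7] uv 275.2432432432432
tcp in block mm [1.1 1.7]
```

View pics/c15.png

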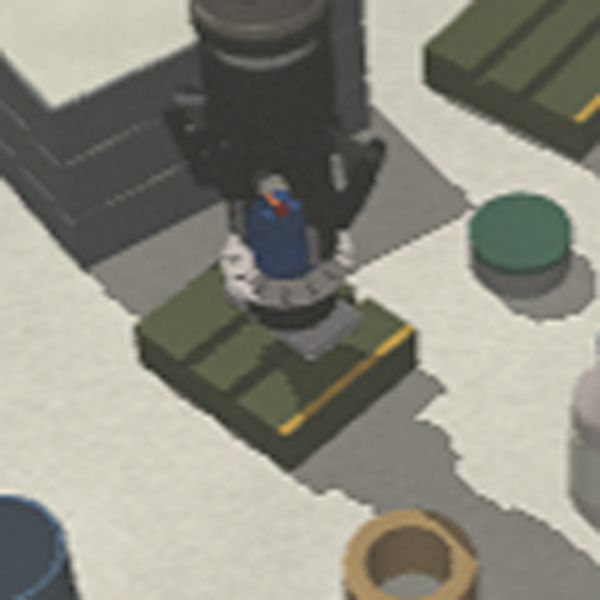

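Emit:
jog_arm(motion=[[0.35,[0.0005,0.003,0.001],[0,0,0]],[0.35,[0,0.004,0],[0,0,0]],[0.35,[0,0.004,0],[0,0,0]],[0.35,[0,0.002,0],[0,0,0]],[0.35,[0,0,0],[0,0,0]],[0.35,[0,0,0],[0,0,0]]])

```text
clock: 15.55
tcp_pos: [0.4969, -0.2002, 0.0927]
orientation: [-0.531, 1.918, -1.917]
contact_force: [0.3, 0.0, -4.6]
grip_width: 0.0405
```

```bash
cat > bl.py <<'E'
from plan import *
def bl():
    o=r.get_obs(); a=np.radians(11.6); M=np.array([[np.cos(a),np.sin(a)],[-np.sin(a),np.cos(a)]])
    print("tcp in block mm",(M@(o["tcp_pos"][:2]-[0.495,-0.1996])*1000).round(1),"foot z est",(o["tcp_pos"][2]-.0357).round(4))
    info([0.495,-0.1991,0.0717],-59.2)
E
python3 -c "
from bl import *
bl()"
```

```text
tcp in block mm [ 1.7 -0.9] foot z est 0.057
t 15.55 p [ 0.4969 -0.2002  0.0927] zyaw -59.12 tool y [-1.e-03  3.e-04 -1.e+00] F [ 0.35  0.02 -4.59] Mz [ 0.008 -0.05  -0.002] w 0.0405 q [ 0.44  0.41 -0.22  1.98  0.12  0.77 -0.88]
shift first (tool now) mm [ 1.  21.  -1.9] turn deg [0.04 0.08 0.04] shift if turned first mm [ 1.  21.  -1.9]
```

Emit:
jog_arm(motion=[[0.35,[-0.0005,0,-0.0013],[0,0,0]],[0.35,[0,0,0],[0,0,0]],[0.35,[0,0.002,0],[0,0,0]],[0.35,[0,0.002,0],[0,0,0]],[0.35,[0,0.002,0],[0,0,0]],[0.35,[0,0,0],[0,0,0]]])

```text
clock: 16.05
tcp_pos: [0.4963, -0.1987, 0.0861]
orientation: [-0.531, 1.919, -1.917]
contact_force: [0.1, 0.3, -4.9]
grip_width: 0.0406
```

```bash
python3 -c "
from bl import *
bl()"
```

```text
tcp in block mm [1.4 0.7] foot z est 0.0504
t 16.05 p [ 0.4963 -0.1987  0.0861] zyaw -59.12 tool y [-1.9e-03  5.0e-04 -1.0e+00] F [ 0.08  0.29 -4.88] Mz [ 0.009 -0.003  0.008] w 0.0406 q [ 0.44  0.42 -0.22  1.99  0.13  0.75 -0.88]
shift first (tool now) mm [ 1.3 14.4 -0.3] turn deg [0.08 0.08 0.08] shift if turned first mm [ 1.3 14.4 -0.3]
```

The probe tip is now below the mouth of the channel and there's no contact force, so it's in the channel. I'll push down.

Emit:
jog_arm(motion=[[0.35,[0,0.002,0],[0,0,0]],[0.35,[0,0.002,0],[0,0,0]],[0.35,[0,0.002,0],[0,0,0]],[0.35,[0,0.002,0],[0,0,0]],[0.35,[0,0.002,0],[0,0,0]],[0.35,[0,0.0015,0],[0,0,0]],[0.35,[0,0,0],[0,0,0]]])

```text
clock: 16.63
tcp_pos: [0.4968, -0.1988, 0.0751]
orientation: [-0.53, 1.918, -1.917]
contact_force: [-0.3, -0.1, -0.9]
grip_width: 0.0404
```

```bash
python3 -c "
from bl import *
bl()"
```

```text
tcp in block mm [1.9 0.5] foot z est 0.0394
t 16.6333 p [ 0.4968 -0.1988  0.0751] zyaw -59.11 tool y [-8.e-04  2.e-04 -1.e+00] F [-0.34 -0.11 -0.86] Mz [0.119 0.134 0.009] w 0.0404 q [ 0.44  0.43 -0.21  1.99  0.13  0.73 -0.89]
shift first (tool now) mm [ 1.7  3.4 -0.6] turn deg [0.03 0.09 0.03] shift if turned first mm [ 1.7  3.4 -0.6]
```

Emit:
jog_arm(motion=[[0.35,[0,0.0015,0],[0,0,0]],[0.35,[0,0.001,0],[0,0,0]],[0.35,[0,0.001,0],[0,0,0]],[0.35,[0,0,0],[0,0,0]],[0.35,[0,0,0],[0,0,0]]])

```text
clock: 17.05
tcp_pos: [0.4967, -0.1988, 0.0717]
orientation: [-0.53, 1.918, -1.917]
contact_force: [-0.9, 1.0, 2.2]
grip_width: 0.0405
```

```bash
python3 -c "
from bl import *
bl()"
```

```text
tcp in block mm [1.9 0.5] foot z est 0.036
t 17.05 p [ 0.4967 -0.1988  0.0717] zyaw -59.12 tool y [-8.e-04  2.e-04 -1.e+00] F [-0.86  0.96  2.16] Mz [0.214 0.168 0.019] w 0.0405 q [ 0.44  0.44 -0.21  2.    0.14  0.72 -0.89]
shift first (tool now) mm [ 1.7  0.  -0.6] turn deg [0.03 0.08 0.03] shift if turned first mm [ 1.7  0.  -0.6]
```

Emit:
jog_arm(motion=[[0.35,[0,0.001,0],[0,0,0]],[0.35,[0,0.001,0],[0,0,0]],[0.35,[0,0,0],[0,0,0]]])

```text
clock: 17.3
tcp_pos: [0.497, -0.1984, 0.0714]
orientation: [-0.53, 1.918, -1.917]
contact_force: [-6.3, 3.7, 18.6]
grip_width: 0.0407
```

```bash
python3 -c "
from bl import *
bl()"
```

```text
tcp in block mm [2.2 0.8] foot z est 0.0357
t 17.3 p [ 0.497  -0.1984  0.0714] zyaw -59.1 tool y [-5.e-04  1.e-04 -1.e+00] F [-6.35  3.74 18.55] Mz [ 0.604  1.464 -0.052] w 0.0407 q [ 0.43  0.44 -0.21  2.    0.14  0.72 -0.89]
shift first (tool now) mm [ 2.1 -0.3 -0.4] turn deg [0.02 0.1  0.02] shift if turned first mm [ 2.1 -0.3 -0.4]
```

Rigid contact with the foot flat, at 18 N. I'll ease off slightly, release and check.

Emit:
jog_arm(motion=[[0.35,[0,-0.0008,0],[0,0,0]],[0.35,[0,0,0],[0,0,0]],[0.75,[0,0,0],[0,0,0]],[0.75,[0,0,0],[0,0,0]],[0.75,[0,0,0],[0,0,0]],[0.75,[0,0,0],[0,0,0]],[0.75,[0,0,0],[0,0,0]]])

```text
clock: 17.88
tcp_pos: [0.4966, -0.1988, 0.0702]
orientation: [-0.531, 1.918, -1.917]
contact_force: [0.4, -0.5, -0.9]
grip_width: 0.0641
```

```bash
python3 - <<'E'
from bl import *
bl()
f=grab("scene","s13")
cv2.imwrite("pics/c16.png",cv2.resize(f["image"][125:215,230:320,::-1],None,fx=6,fy=6,interpolation=cv2.INTER_CUBIC))
E
```

```text
tcp in block mm [1.7 0.4] foot z est 0.0345
t 17.8833 p [ 0.4966 -0.1988  0.0702] zyaw -59.12 tool y [-1.1e-03  3.0e-04 -1.0e+00] F [ 0.35 -0.55 -0.86] Mz [0.015 0.011 0.023] w 0.0641 q [ 0.43  0.44 -0.21  2.    0.14  0.72 -0.89]
shift first (tool now) mm [ 1.5 -1.4 -0.6] turn deg [0.05 0.08 0.05] shift if turned first mm [ 1.5 -1.5 -0.6]
```

View pics/c16.png

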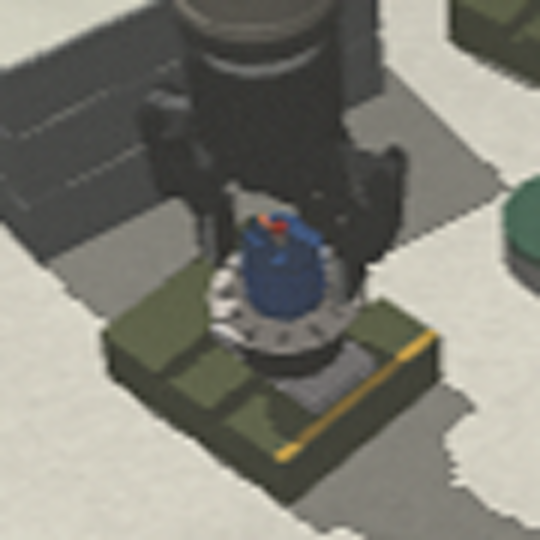

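Emit:
jog_arm(motion=[[0.75,[0,-0.01,0],[0,0,0]],[0.75,[0,-0.02,0],[0,0,0]],[0.75,[0,-0.03,0],[0,0,0]],[0.75,[0,-0.035,0],[0,0,0]],[0.75,[0,-0.04,0],[0,0,0]],[0.75,[0,-0.04,0],[0,0,0]],[0.75,[0,-0.03,0],[0,0,0]],[0.75,[0,0,0],[0,0,0]]])

```text
clock: 18.6
tcp_pos: [0.5004, -0.1997, 0.2834]
orientation: [-0.519, 1.908, -1.92]
contact_force: [0.2, -0.6, -0.3]
grip_width: 0.0637
```

Emit:
jog_arm(motion=[[0.75,[0,0,-0.04],[0,0,0]],[0.75,[0,0,-0.04],[0,0,0]],[0.75,[0,0,-0.04],[0,0,0]],[0.75,[0,0,-0.04],[0,0,0]],[0.75,[0,0,-0.04],[0,0,0]],[0.75,[0,0,-0.04],[0,0,0]],[0.75,[0,0,-0.03],[0,0,0]],[0.75,[0,0,0],[0,0,0]],[0.75,[0,0,0],[0,0,0]]])

```text
clock: 19.35
tcp_pos: [0.3577, 0.0338, 0.2762]
orientation: [-0.532, 1.914, -1.916]
contact_force: [0.3, -0.6, -0.2]
grip_width: 0.0643
```

```bash
python3 - <<'E'
from bl import *
from idx import *
bl()
f=grab("scene","s14"); g=grab("top","t14")
A=cv2.resize(f["image"][130:210,235:315,::-1],None,fx=5,fy=5,interpolation=cv2.INTER_CUBIC)
B=cv2.resize(g["image"][140:220,345:425,::-1],None,fx=5,fy=5,interpolation=cv2.INTER_CUBIC)
cv2.imwrite("pics/c17.png",np.hstack([A,B]))
idx("s14",(260,150,300,200),ztop=0.124,yaw=11.6); idx("t14",(345,140,425,220),ztop=0.124,yaw=11.6)
for f in(f,g):
    P=depthpts(f,np.stack(np.meshgrid(np.arange(640),np.arange(400)),-1).reshape(-1,2)).reshape(400,640,3)
    hsv=cv2.cvtColor(f["image"],cv2.COLOR_RGB2HSV)
    d=np.hypot(P[...,0]-.497,P[...,1]+.1985)
    b=(d<.02)&(hsv[...,0]>100)&(hsv[...,0]<122)&(hsv[...,1]>90)&(P[...,2]>.115); print("sleeve top z",np.median(P[b][:,2]),b.sum())
    w=(d<.045)&(d>.02)&(hsv[...,1]<60)&(abs(P[...,2]-.086)<.012); q=P[w]; c,*_=np.linalg.lstsq(np.c_[q[:,:2]-q[:,:2].mean(0),np.ones(len(q))],q[:,2],rcond=None); print("disc z,tilt",c.round(4),len(q))
E
```

```text
tcp in block mm [-87.5 256.3] foot z est 0.2405
t 19.35 p [0.3577 0.0338 0.2762] zyaw -58.92 tool y [ 6.e-04 -8.e-04 -1.e+00] F [ 0.25 -0.61 -0.2 ] Mz [-0.035  0.005 -0.013] w 0.0643 q [ 0.26 -0.12 -0.47  2.12 -0.06  1.13 -1.21]
shift first (tool now) mm [  2.7 204.8 270.2] turn deg [-0.06  0.28 -0.  ] shift if turned first mm [  1.4 204.5 270.4]
s14 circle [ 0.4992 -0.2008] 0.0192 stem [ 0.4944 -0.2054]
   273 161 0.0155 gauge deg -91.6 n 7.55
   274 162 0.0101 gauge deg -86.9 n 7.4
   275 162 0.008 gauge deg -100.8 n 7.86
   275 163 0.005 gauge deg -72.3 n 6.91
t14 circle [ 0.4985 -0.196 ] 0.0192 stem [ 0.4999 -0.1978]
   385 179 0.0058 gauge deg -109.9 n 8.16
   386 179 0.0082 gauge deg -107.6 n 8.09
   387 179 0.0105 gauge deg -106.4 n 8.05
   389 180 0.0156 gauge deg -114.0 n 8.3
sleeve top z 0.12359151419031644 60
disc z,tilt [0.0005 0.0029 0.0867] 216
sleeve top z 0.12449763890911392 151
disc z,tilt [-0.016   0.0029  0.0862] 484
```

View pics/c17.png

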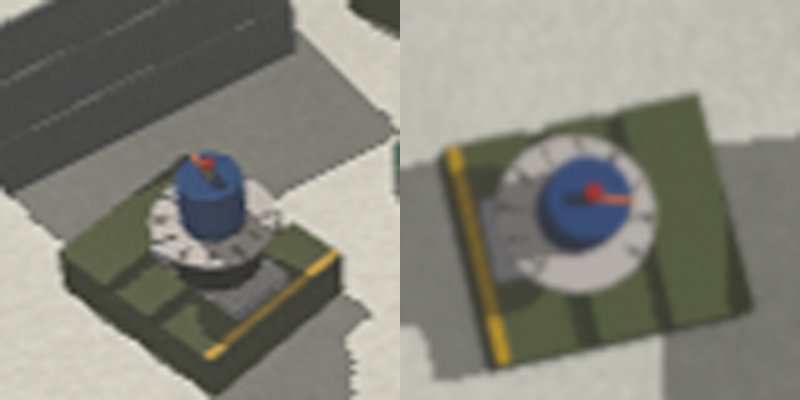

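```bash
sed -i 's/ztop+.005/ztop+sh/; s/yaw=30.3)/yaw=30.3,sh=.005)/' idx.py; python3 - <<'E'
from idx import *
idx("s14",(260,150,300,200),ztop=0.124,yaw=11.6,sh=.013); idx("t14",(345,140,425,220),ztop=0.124,yaw=11.6,sh=.013)
for t0,t1 in(("scene0","s14"),):
    d=np.abs(load(t0)["image"].astype(int)-load(t1)["image"]).sum(2)>90; n,l,s,c=cv2.connectedComponentsWithStats(d.astype(np.uint8)); print([ (x[:5].tolist()) for x in s[1:] if x[4]>25])
E
```

```text
s14 circle [ 0.4992 -0.2008] 0.0192 stem [ 0.4983 -0.1985]
   273 161 0.0222 gauge deg -104.6 n 7.99
   274 162 0.0167 gauge deg -105.9 n 8.03
   275 162 0.0153 gauge deg -115.7 n 8.36
   275 163 0.0113 gauge deg -108.6 n 8.12
t14 circle [ 0.4985 -0.196 ] 0.0192 stem [ 0.4984 -0.1963]
   385 179 0.0073 gauge deg -96.0 n 7.7
   386 179 0.0097 gauge deg -97.6 n 7.75
   387 179 0.0121 gauge deg -98.5 n 7.78
   389 180 0.0169 gauge deg -107.8 n 8.09
[[239, 0, 41, 51, 1118], [350, 0, 26, 28, 205], [375, 0, 19, 16, 132], [398, 0, 13, 13, 88], [450, 0, 45, 53, 498], [432, 3, 13, 14, 111], [358, 12, 39, 26, 571], [417, 12, 28, 20, 81], [398, 14, 11, 12, 59], [410, 21, 32, 22, 297], [382, 28, 29, 23, 369], [340, 43, 57, 109, 2929], [421, 69, 13, 18, 91], [417, 88, 8, 25, 108], [431, 89, 28, 23, 261], [457, 95, 10, 16, 53], [424, 109, 11, 11, 42], [293, 123, 347, 225, 14823], [461, 123, 8, 9, 34], [272, 161, 11, 6, 28], [264, 166, 27, 22, 231], [470, 168, 20, 10, 31], [404, 170, 34, 14, 113], [496, 182, 18, 11, 58], [279, 185, 18, 14, 35], [287, 198, 19, 16, 155], [324, 269, 36, 35, 334], [349, 270, 8, 14, 69], [342, 303, 32, 24, 368]]
```

With the stem taken as 8 mm higher, as it should be with the probe pushed in, both views put it on the axis and the index at 8. I'm handing in.

```bash
python3 -c "
from bench import r
print(r.get_obs()['qvel'].round(3)); print(r.hand_in())"
```

```text
[ 0.009  0.017  0.014 -0.004  0.    -0.001 -0.001]
the job is handed in; nothing more can be done
None
```

I turned the sleeve from 3 to 8 while the gauge sat in its stand, in two grips of 90° and 60°. Then I carried the gauge to the left olive block, lowered the probe into the marked channel and pressed until the foot met the block rigidly (about 18 N). I released it, moved the arm clear and handed the job in at about 19.4 s. No verdict was reported.

**Last checks:**
- **Height and flatness:** the sleeve top measured 0.124 m and the white disc 0.086 m, as expected with the foot flat on the block. The scene camera showed no tilt; the top camera's fit showed about 0.016 rad, within the 0.04 limit.
- **Probe:** the red stem stands where it should with the probe about 8 mm in.
- **Position:** by the arm's reading at release, the gauge was within 1 mm of centre across the channel and about 2 mm from the middle along it.
- **Sleeve:** the scene camera reads 8.0–8.4. The top camera reads 7.7–8.1, based on only a few pixels. Both are nearest to 8.
- **Other things on the table:** a before/after picture comparison showed no sign that any had moved, though the arm and its shadow changed large parts of the view.

**What disagreed:**
- **TCP reading:** it put the fingertips about 38 mm lower than the cameras showed. The first grip therefore closed on air just above the sleeve, and I corrected for the offset after that.
- **Cameras:** the two views differed by about 3 mm on where the channel is. I settled it by comparing the held gauge's position in the scene camera with the arm's own reading.

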